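Put the pipettors and battery packs on charge

TASK

Clear the bench at the end of the day: park each lopsided pipettor level in the cradle of its own colour, head on the wide rest, and press every loose battery pack into a charger well until its top is flush; when all that is done, swing the charger switch fully on. The pipettors must stay close to level whenever they are handled, so find each one's balance point with a small trial lift and shift your grip there before carrying it. Leave the other things on the bench undisturbed.

Things in the scene. Friction and masses are not known exactly. Their poses are not given: they have to be found in the camera images.
- blue_mid (a point): Middle of the blue-tailed aluminium multichannel pipettor: 260 mm long, 0.9 kg, lying flat; half-way up, 17 mm over its underside. Own x runs along it from the blue tail cap (-130 mm) to the head, z up. From x = -130 to +80 it is a plain straight handle 26 mm wide (y), 34 high: grip across y. From +80 to +130 is the head, 56 wide, 34 high; thin nozzles reach 13 mm further.
- blue_head (a point): Centre of the blue pipettor's head, 105 mm along x from blue_mid; same axes. Inside the pipettor a heavy carriage is parked differently each time, so it balances on the handle, 25 to 55 mm from blue_mid toward either end, out of sight. The metal is slippery: held off balance at 40 to 60 N it swivels, heavy end down (a 10 mm trial lift shows which); below 30 N it may slide out.
- cradle_blue: Fixed cream cradle with blue cheeks. Origin under its centre on the bench; x to its wide (head) end, z up. Base 270 x 80 x 6 mm. Rests 30 mm high: tail rest at x -125 to -95 mm, cheeks 34 mm apart, 44 high; head rest at x 85 to 125, cheeks 64 apart, 42 high; fingers fit between the rests. Parked, the blue pipettor lies level on both, its middle over the origin, 47 mm above the bench.
- orange_mid (a point): Middle of the orange-tailed aluminium multichannel pipettor: 260 mm long, 0.9 kg, lying flat; half-way up, 17 mm over its underside. Own x runs along it from the orange tail cap (-130 mm) to the head, z up. From x = -130 to +80 it is a plain straight handle 26 mm wide (y), 34 high: grip across y. From +80 to +130 is the head, 56 wide, 34 high; thin nozzles reach 13 mm further.
- orange_head (a point): Centre of the orange pipettor's head, 105 mm along x from orange_mid; same axes. Inside the pipettor a heavy carriage is parked differently each time, so it balances on the handle, 25 to 55 mm from orange_mid toward either end, out of sight. The metal is slippery: held off balance at 40 to 60 N it swivels, heavy end down (a 10 mm trial lift shows which); below 30 N it may slide out.
- cradle_orange: Fixed cream cradle with orange cheeks. Origin under its centre on the bench; x to its wide (head) end, z up. Base 270 x 80 x 6 mm. Rests 30 mm high: tail rest at x -125 to -95 mm, cheeks 34 mm apart, 44 high; head rest at x 85 to 125, cheeks 64 apart, 42 high; fingers fit between the rests. Parked, the orange pipettor lies level on both, its middle over the origin, 47 mm above the bench.
- charger: White battery charger fixed on the bench, 80 mm (x) by 260 mm (y), origin at the centre of its underside, z up. The deck, 38 mm high, has four wells in a row along y. At the -y end, on a lower step, is the switch. Each well has a stiff contact plate: a pack set in stops about 12 mm proud; pressed on top with 6 to 12 N it goes down until flush, and stays.
- well1 (a point): Centre of the mouth of charger well 1, at deck height (38 mm above the bench). Opening 33 mm (x) by 43 mm (y), axes as the charger's; wells are 50 mm apart along y. Any pack fits any well.
- well2 (a point): Centre of the mouth of charger well 2, at deck height (38 mm above the bench). Opening 33 mm (x) by 43 mm (y), axes as the charger's; wells are 50 mm apart along y. Any pack fits any well.
- well3 (a point): Centre of the mouth of charger well 3, at deck height (38 mm above the bench). Opening 33 mm (x) by 43 mm (y), axes as the charger's; wells are 50 mm apart along y. Any pack fits any well.
- well4 (a point): Centre of the mouth of charger well 4, at deck height (38 mm above the bench). Opening 33 mm (x) by 43 mm (y), axes as the charger's; wells are 50 mm apart along y. Any pack fits any well.
- pack1_mid (a point): Centre of battery pack 1 (may be absent): black block with a yellow band near its top, 30 mm (x) by 40 mm (y) by 32 mm high, about 110 g, standing upright; centre 16 mm above its underside. Grip across x by its top 12 mm, which stay proud when it is first set in a well; x goes along the charger's x.
- pack2_mid (a point): Centre of battery pack 2 (may be absent): black block with a yellow band near its top, 30 mm (x) by 40 mm (y) by 32 mm high, about 110 g, standing upright; centre 16 mm above its underside. Grip across x by its top 12 mm, which stay proud when it is first set in a well; x goes along the charger's x.
- pack3_mid (a point): Centre of battery pack 3 (may be absent): black block with a yellow band near its top, 30 mm (x) by 40 mm (y) by 32 mm high, about 110 g, standing upright; centre 16 mm above its underside. Grip across x by its top 12 mm, which stay proud when it is first set in a well; x goes along the charger's x.
- pack4_mid (a point): Centre of battery pack 4 (may be absent): black block with a yellow band near its top, 30 mm (x) by 40 mm (y) by 32 mm high, about 110 g, standing upright; centre 16 mm above its underside. Grip across x by its top 12 mm, which stay proud when it is first set in a well; x goes along the charger's x.
- power (a joint): Charger switch: toggle lever, 0 rad = off (leaning to the charger's -x side), 1.0 rad = fully on (leaning to +x). Hinge along the charger's y at charger x = 0, y = -103 mm, 42 mm above the bench; light friction (about 0.06 N m), stays where left.
- power_tip (a point): Centre of the red ball (26 mm across) on the switch lever, 45 mm from its hinge: when off it is 22 mm to the charger's -x side of the hinge and 81 mm above the bench; it swings over to +22 mm when on.
- tip_lid: Pale clear tip-box lid lying flat, 100 x 70 x 26 mm; bystander, origin at the centre of its underside. Leave alone.
- tube_rack: Green tube rack, 80 x 110 x 47 mm; bystander, origin at the centre of its underside. Leave alone.
- timer: Grey bench timer, 50 x 70 x 20 mm; bystander, origin at the centre of its underside. Leave alone.
- reagent: Small amber reagent jar, 48 mm across, 70 mm high; bystander, origin at the centre of its underside. Leave alone.

How it is judged:
On the way, in this order (a step that is already met when the one before it is completed fails the run):
1. both pipettors lie in their own cradles and every pack present is flush in a well (x of blue_mid in the frame of cradle_blue between -0.02 and 0.02 m and y of blue_mid in the frame of cradle_blue between -0.008 and 0.008 m and z of blue_mid in the frame of cradle_blue between 0.043 and 0.051 m and x of blue_head in the frame of cradle_blue between 0.085 and 0.125 m and y of blue_head in the frame of cradle_blue between -0.01 and 0.01 m and z of blue_head in the frame of cradle_blue between 0.043 and 0.051 m and x of orange_mid in the frame of cradle_orange between -0.02 and 0.02 m and y of orange_mid in the frame of cradle_orange between -0.008 and 0.008 m and z of orange_mid in the frame of cradle_orange between 0.043 and 0.051 m and x of orange_head in the frame of cradle_orange between 0.085 and 0.125 m and y of orange_head in the frame of cradle_orange between -0.01 and 0.01 m and z of orange_head in the frame of cradle_orange between 0.043 and 0.051 m and x of pack1_mid in the frame of charger between -0.006 and 0.006 m and y of pack1_mid in the frame of charger between -0.08 and 0.13 m and z of each of pack1_mid, pack2_mid, pack3_mid, pack4_mid in the frame of charger below 0.0245 m and x of pack2_mid in the frame of charger between -0.006 and 0.006 m and y of pack2_mid in the frame of charger between -0.08 and 0.13 m and x of pack3_mid in the frame of charger between -0.006 and 0.006 m and y of pack3_mid in the frame of charger between -0.08 and 0.13 m and x of pack4_mid in the frame of charger between -0.006 and 0.006 m and y of pack4_mid in the frame of charger between -0.08 and 0.13 m), for 0.3 s.
2. then the charger switch is swung on (value of joint power above 0.85 rad), for 0.2 s.
At the end, for the whole second after the job is handed in: Each pipettor lies on both rests of its own-coloured cradle, head at the wide end, within 20 mm along, 8 mm across (head 10 mm) and 4 mm in height; every pack present is in a well, its top within 2.5 mm of flush; the switch is beyond 0.85 rad; all at rest (all of step 1 and value of joint power above 0.85 rad and linear speed of each of blue, orange below 0.02 m/s); the robot touches nothing.
It fails at once if the blue pipettor is tipped more than 0.25 rad (14 degrees) from level (angle between blue_mid's own z axis and vertical above 0.25 rad).
It fails at once if the orange pipettor is tipped more than 0.25 rad (14 degrees) from level (angle between orange_mid's own z axis and vertical above 0.25 rad).
It fails at once if a bystander is moved more than 30 mm (distance of any of tip_lid, tube_rack, timer, reagent from where it was at the start of the episode above 0.03 m).
Of pack1, pack2, pack3, pack4 only 2 to 4 are there at a start; the rules pass over those that are not, and their reading is None.
At some moment in a run one of pack1, pack2, pack3, pack4 may be knocked a few centimetres aside while the robot is not near it.
It also fails if it takes over 210 s, if anything falls off the work surface, if the arm or the gripper's body presses on something with over 40 N, if the wrist force passes 120 N, or if a joint passes its speed limit or range.

ROBOT

A 6-joint arm with a two-finger parallel gripper is mounted at the origin on the work surface. World frame = base frame: x ahead of the robot, y to its left, z up, the work surface at z = 0. Lengths are in m, angles in rad, forces in N, time in s.
With the tool pointing down it reaches from about 0.425 to 0.95 m from the base axis. Payload 3.5 kg.
Tool frame: the origin (TCP) lies at the very end of the fingers, on their centre line; the grasp point (between the pads) lies ctrl.grip_point_offset behind it (ctrl.grip_point_offset is the distance from the TCP to the grasp point, in m); z points along the fingers, y is the direction in which the jaws open and shut (so a half turn about z gives the same grasp; the last joint's range is limited). The gripper opens to 85 mm and grips with 20 to 120 N. Pads are 22 mm wide; open, the fingers measure 114 mm over their backs; the gripper's body (76 mm by 85 mm) begins 54 mm behind the grasp point. The pads swing forward as they close: fully open they stand 13 mm farther back than shut.
Start: joints at [0.977, 0.286, 1.577, -0, 1.279, -0.15], TCP at [0.29, 0.61, 0.231] pointing down, gripper open.
Joint ranges: [-2.77, 2.77], [-0.9, 2.22], [0.21, 2.48], [-1.53, 4.67], [0.24, 2.81], [-2.84, 2.84]. Speed limits (rad/s): [2.79, 2.79, 3.14, 3.14, 3.14, 3.14].

INTERFACE

Orientations are given as a unit quaternion [x, y, z, w].
In Python, from plant import telemetry, imaging, ticket, finder, ctrl gives the robot as it stands. The module is installed in compiled form; this text tells all that it offers.
- The arm moves only by the shell command python3 -m crank 'ROWS' [FORCE]. ROWS is JSON, a list of rows, each a list of 7 numbers: the shift along the tool's x, y, z scaled (see below), then the turn, a rotation vector about the tool's x, y, z scaled (see below), then the opening, from 0 (shut) to 1 (fully open). A call has 1 to 12 rows; each row is the pose to reach, as a shift and turn from the pose commanded when the call began, along the tool's axes at that moment; what a row does not reach only later rows make up. The controller multiplies each number of a shift by 0.15 m and each number of a turn by 90 degrees. A row lasts 1/10 s, in which the tool goes at most 50 mm and 8.59 degrees, less where a joint would pass 70% of its speed; a pose out of reach is approached as far as the arm can. A call with a number of a shift or a turn outside -1 to 1 is refused whole. A call with a gripper value outside its range is refused whole. The fingers move at their own pace and stop on an object; FORCE is the grip in N (left out, the last holds). Time passes only in rows, so rows that repeat a pose let the fingers close. It gives the time, the measured TCP pose, the force and the opening at its end, in the units of the state.
- telemetry.get_state(): the state, without advancing time (a new reading comes with each control period).
- imaging.read_camera(name): name is "side" or "top" or "wrist"; returns a dict with "pixels" (400x640x3 uint8, red, green, blue), "vfov" (degrees; the focal length in pixels is half the picture's height over the tangent of half this angle, whatever the lens; pixels are square), "cx", "cy" (the principal point, pixels), "rvec" (rotation vector, rad) and "tvec" (3), from world to camera coordinates, as OpenCV has them. Camera axes: x right, y down, z forward; pixel columns grow to the right and rows downward; lengths in m; the calibration is good to about 2 mm. The wrist camera is an equidistant fisheye: a pixel r from the principal point sees the ray r / f radians off the axis. A picture is of the moment at which its call begins. There is no depth.
- ticket.sign_off(): hands the job in, once; it reports no verdict.
Trained networks look in a picture, given as the dict that the camera call returned (one of the last four; its "shot" number tells which), for a name from the list of things; names that differ only in an ending like _2 or _b are one class to them, and where a whole thing is asked for, a point or a joint stands for the part that bears it (a point fixed in the world has none). Each returns a list of dicts, best first, with "confidence" (0 to 1); they miss things now and then, are a little off and sometimes report something else, mostly with a low value. They report only what shows in the picture. A call takes as long as a camera call.
- finder.masks_of(label, picture): "pixels" (400x640 bool, what is visible of it) and "extent" ([left, top, right, bottom] in pixels, round what is visible of it).
- finder.pinpoint(label, picture): "location" ([row, column] in pixels: a listed point, or the origin of a listed thing).
The state is a dict: "time": time; "qpos": joint angles; "dq": joint speeds; "joint_efforts": joint torques, N m; "eef_pos": TCP position; "tcp_rot": TCP orientation; "contact_force": force on the tool from outside, world axes, zero at the start; "wrist_torque": the same for the moment, N m; "opening": opening from 0.0 (shut) to 1.0 (fully open).
Only numpy, scipy, OpenCV 4.12 (cv2) and the standard library are available. Lean on these libraries where they do the work, as an engineer would, in place of code of your own. Each camera call takes 0.05 s, during which the arm holds its last target.

## Working session

There is one attempt and no reset: what is moved stays moved. The work goes in short steps, Python scripts to look and compute and a shell command to move; the robot and the scene stay as the last step left them, time stands still between calls to the robot, and variables do not carry over. Pictures are saved under pics/ and viewed, and the job is handed in when it is done.

```bash
mkdir -p pics; ls; cat > h.py <<'E'
import numpy as np, cv2
from scipy.spatial.transform import Rotation as R
from plant import telemetry, imaging, ticket, finder, ctrl
def shot(cam,name=None):
    p=imaging.read_camera(cam)
    if name: cv2.imwrite('pics/'+name+'.png',p['pixels'][:,:,::-1])
    return p
def ray(p,row,col):
    f=p['pixels'].shape[0]/2/np.tan(np.radians(p['vfov'])/2)
    x=(col-p['cx'])/f;y=(row-p['cy'])/f
    if p.get('fish'):
        r=np.hypot(x,y); d=np.array([np.sin(r)*x/max(r,1e-9),np.sin(r)*y/max(r,1e-9),np.cos(r)])
    else: d=np.array([x,y,1.])
    Rm=R.from_rotvec(np.array(p['rvec']).ravel()).as_matrix(); t=np.array(p['tvec']).ravel()
    return -Rm.T@t, Rm.T@d
def onz(p,row,col,z):
    o,d=ray(p,row,col); return o+d*(z-o[2])/d[2]
def proj(p,X):
    f=p['pixels'].shape[0]/2/np.tan(np.radians(p['vfov'])/2)
    Rm=R.from_rotvec(np.array(p['rvec']).ravel()).as_matrix(); t=np.array(p['tvec']).ravel()
    c=Rm@np.array(X)+t
    if p.get('fish'):
        th=np.arctan2(np.hypot(c[0],c[1]),c[2]); s=th/max(np.hypot(c[0],c[1]),1e-9); return p['cy']+f*c[1]*s,p['cx']+f*c[0]*s
    return p['cy']+f*c[1]/c[2],p['cx']+f*c[0]/c[2]
def tri(obs):
    A=np.zeros((3,3));b=np.zeros(3)
    for p,r,c in obs:
        o,d=ray(p,r,c); d=d/np.linalg.norm(d); M=np.eye(3)-np.outer(d,d); A+=M;b+=M@o
    return np.linalg.solve(A,b)
E
python3 - <<'E'
from h import *
s=telemetry.get_state(); print(s, ctrl.grip_point_offset)
for c in ['top','side','wrist']:
    p=shot(c,c+'0'); print(c,p['vfov'],p['cx'],p['cy'],p['rvec'],p['tvec'],p.keys())
E
```

```text
pics
{'time': 0.0, 'qpos': array([ 9.77047020e-01,  2.87209496e-01,  1.57816557e+00,  2.05013967e-05,
        1.27862030e+00, -1.50014702e-01]), 'dq': array([-0.00076734, -0.00083261,  0.00144267, -0.00080756, -0.00154494,
       -0.00130432]), 'joint_efforts': array([ 7.95944788e-05, -4.05985773e+01, -2.92624676e+01, -2.18496884e-04,
        5.77374478e-03, -1.94604567e-06]), 'eef_pos': array([0.28939405, 0.60908945, 0.22992415]), 'tcp_rot': array([ 2.20054270e-01,  9.75486891e-01, -1.11566955e-03, -4.45677128e-04]), 'contact_force': array([-0.15360726, -0.13255559, -0.4979375 ]), 'wrist_torque': array([ 0.00957735,  0.04795945, -0.03264636]), 'opening': 0.9961804287870414} 0.0187
top 43.485618441496804 321.4349869127199 197.96628683915444 [ 2.16568946 -2.16996904  0.14966988] [-0.013429    0.54923061  1.18075405] dict_keys(['pixels', 'vfov', 'cx', 'cy', 'rvec', 'tvec', 'shot'])
side 42.94077007006626 313.09005543033095 183.9677823604418 [ 2.28140286 -0.52452788  0.24552054] [-0.47021415  0.22922686  1.2011217 ] dict_keys(['pixels', 'vfov', 'cx', 'cy', 'rvec', 'tvec', 'shot'])
wrist 65.70646984690485 317.16185737347865 197.8553683159077 [-2.42272197 -1.53104297 -0.23822118] [-0.67306982 -0.04024009  0.38064604] dict_keys(['pixels', 'vfov', 'cx', 'cy', 'rvec', 'tvec', 'shot'])
```

View pics/top0.png

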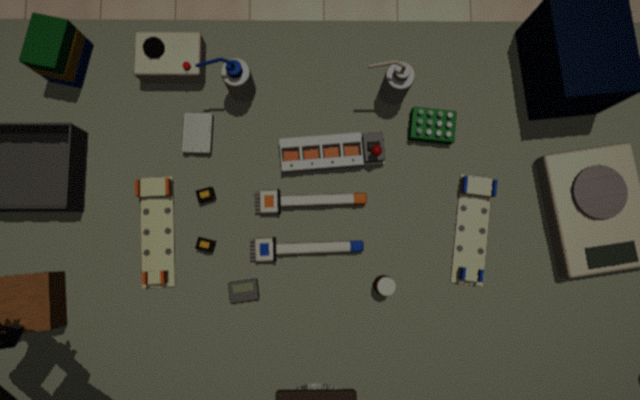

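View pics/side0.png

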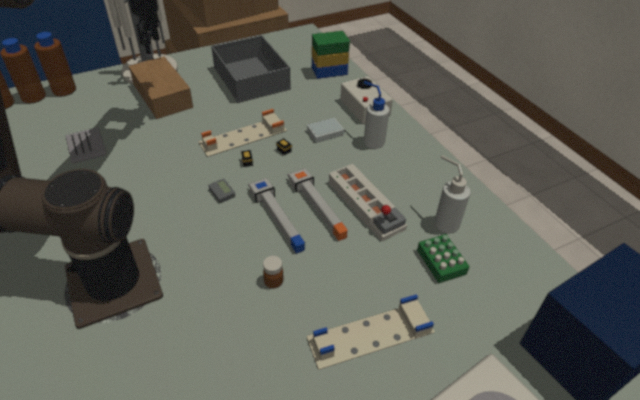

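```bash
python3 - <<'E'
from h import *
Z=dict(blue_mid=.017,blue_head=.017,cradle_blue=0,orange_mid=.017,orange_head=.017,cradle_orange=0,charger=0,well1=.038,well2=.038,well3=.038,well4=.038,pack1_mid=.016,power_tip=.081,tip_lid=0,tube_rack=0,timer=0,reagent=0)
for c in ['top','side']:
    p=shot(c)
    for n,z in Z.items():
        for d in finder.pinpoint(n,p)[:4]:
            r,cc=d['location']; print(c,n,round(d['confidence'],2),[round(r),round(cc)],onz(p,r,cc,z).round(3)[:2])
E
```

```text
top blue_mid 0.84 [248, 308] [0.428 0.019]
top blue_head 0.88 [250, 264] [0.425 0.124]
top cradle_blue 0.75 [230, 473] [ 0.473 -0.392]
top orange_mid 0.86 [198, 315] [0.55  0.001]
top orange_head 0.75 [202, 270] [0.541 0.11 ]
top orange_head 0.6 [248, 307] [0.429 0.02 ]
top cradle_orange 0.83 [233, 162] [0.468 0.377]
top charger 0.81 [148, 330] [ 0.681 -0.038]
top charger 0.31 [147, 330] [ 0.682 -0.036]
top well1 0.95 [153, 310] [0.659 0.014]
top well1 0.95 [151, 331] [ 0.664 -0.038]
top well1 0.65 [148, 350] [ 0.671 -0.085]
top well2 0.95 [153, 310] [0.659 0.014]
top well2 0.95 [151, 331] [ 0.664 -0.038]
top well2 0.65 [148, 350] [ 0.671 -0.085]
top well3 0.95 [153, 310] [0.659 0.014]
top well3 0.95 [151, 331] [ 0.664 -0.038]
top well3 0.65 [148, 350] [ 0.671 -0.085]
top well4 0.95 [153, 310] [0.659 0.014]
top well4 0.95 [151, 331] [ 0.664 -0.038]
top well4 0.65 [148, 350] [ 0.671 -0.085]
top pack1_mid 0.64 [196, 204] [0.557 0.273]
top pack1_mid 0.61 [149, 311] [0.674 0.01 ]
top power_tip 0.57 [286, 382] [ 0.342 -0.152]
top power_tip 0.5 [149, 375] [ 0.66 -0.14]
top tip_lid 0.82 [13
[... 1513 characters left out ...]
0.084]
side well4 0.88 [180, 355] [0.668 0.027]
side well4 0.87 [196, 367] [ 0.665 -0.043]
side well4 0.71 [172, 347] [0.664 0.065]
side pack1_mid 0.67 [142, 288] [0.578 0.287]
side pack1_mid 0.16 [209, 389] [ 0.704 -0.092]
side power_tip 0.63 [135, 326] [0.658 0.192]
side power_tip 0.43 [209, 386] [ 0.656 -0.139]
side tip_lid 0.6 [133, 323] [0.706 0.296]
side tip_lid 0.31 [146, 288] [0.577 0.286]
side tube_rack 0.87 [261, 443] [ 0.74  -0.288]
side timer 0.95 [194, 224] [0.329 0.167]
side timer 0.6 [204, 323] [0.562 0.016]
side timer 0.31 [136, 245] [0.475 0.388]
side reagent 0.84 [283, 275] [ 0.34 -0.17]
side reagent 0.54 [207, 382] [ 0.703 -0.064]
side reagent 0.25 [182, 352] [0.676 0.058]
```

View pics/wrist0.png

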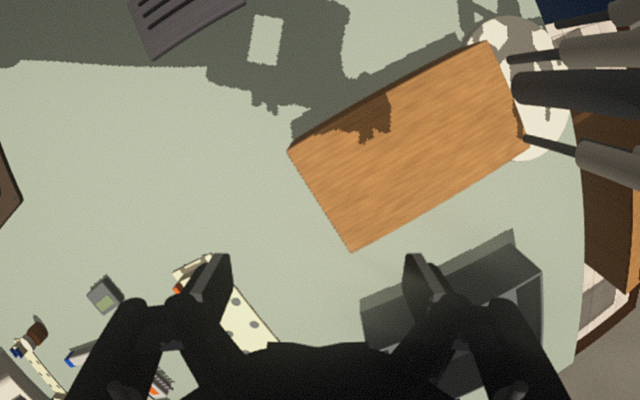

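```bash
cat >> h.py <<'E'
_shot=shot
def shot(cam,name=None):
    p=_shot(cam,name); p['fish']=(cam=='wrist'); return p
def st():
    s=telemetry.get_state(); Rm=R.from_quat(s['tcp_rot']); M=Rm.as_matrix()
    print('t %.1f'%s['time'],'tcp',s['eef_pos'].round(4),'jawyaw',round(float(np.degrees(np.arctan2(M[1,1],M[0,1]))),1),'toolz',M[:,2].round(3),'F',s['contact_force'].round(1),'T',s['wrist_torque'].round(2),'open',round(s['opening'],3),'q',s['qpos'].round(2))
    return s,M
def go(x,y,z,yaw=None,near=True):
    """print row numbers reaching tcp x,y,z with jaw yaw (deg), tool straight down"""
    s,M=st()
    d=M.T@(np.array([x,y,z])-s['eef_pos'])
    cur=np.degrees(np.arctan2(M[1,1],M[0,1]))
    if yaw is None: yaw=cur
    if near:
        while yaw-cur>90: yaw-=180
        while yaw-cur<-90: yaw+=180
    a=np.radians(yaw); Y=np.array([np.cos(a),np.sin(a),0]); Zt=np.array([0,0,-1.]); X=np.cross(Y,Zt)
    T=np.stack([X,Y,Zt],1); rv=np.degrees(R.from_matrix(M.T@T).as_rotvec())
    print('target yaw',yaw,'q6~',round(s['qpos'][5]+ (np.arctan2(y,x)-s['qpos'][0])-np.radians(yaw-cur),2),'ROW',(d/.15).round(3),(rv/90).round(3),'rows>=',np.ceil(max(np.linalg.norm(d)/.05,np.linalg.norm(rv)/8.59)))
E
python3 - <<'E'
from h import *
s,M=st(); p=shot('wrist'); Rm=R.from_rotvec(np.array(p['rvec']).ravel()).as_matrix(); 
c=-Rm.T@np.array(p['tvec']).ravel(); print('cam in tool',M.T@(c-s['eef_pos']),'cam axis in tool',(M.T@Rm.T).round(3))
go(.50,.2,.25,90)
E
```

```text
t 1.9 tcp [0.2898 0.6096 0.2313] jawyaw 64.6 toolz [-0.  0. -1.] F [0.5 0.8 0.1] T [-0.07  0.   -0.03] open 0.998 q [ 0.98  0.29  1.58  0.    1.28 -0.15]
cam in tool [ 0.07863419 -0.00060638 -0.14262118] cam axis in tool [[-0.    -0.951 -0.308]
 [ 1.    -0.    -0.001]
 [ 0.001 -0.308  0.951]]
t 2.0 tcp [0.2898 0.6096 0.2313] jawyaw 64.6 toolz [ 0. -0. -1.] F [0.4 0.4 0.2] T [-0.02  0.05  0.04] open 0.997 q [ 0.98  0.29  1.58 -0.    1.28 -0.15]
target yaw 90 q6~ -1.19 ROW [-2.438 -1.865 -0.124] [-0.     0.    -0.283] rows>= 10.0
```

```bash
python3 -m crank '[[-1,-1,-0.1,0,0,-0.2,1],[-1,-1,-0.1,0,0,-0.2,1],[-1,-1,-0.1,0,0,-0.2,1],[-1,-1,-0.1,0,0,-0.2,1],[-1,-1,-0.1,0,0,-0.2,1]]'; python3 -c "
from h import *
go(.48,.2,.25,0)"
```

```text
time: 2.5
eef_pos: [0.3621, 0.4065, 0.2469]
tcp_rot: [0.067, 0.998, -0.0, 0.001]
contact_force: [0.4, -0.5, -0.5]
opening: 0.996
t 2.5 tcp [0.3621 0.4065 0.2469] jawyaw 82.4 toolz [ 0.001 -0.001 -1.   ] F [ 0.4 -0.5 -0.5] T [0.02 0.05 0.02] open 0.996 q [ 0.66 -0.01  1.88 -0.    1.27 -0.78]
target yaw 0 q6~ 0.4 ROW [-0.962 -1.26  -0.019] [0.    0.001 0.915] rows>= 10.0
```

```bash
python3 -m crank '[[-0.96,-1,-0.02,0,0,0.9,1],[-0.96,-1,-0.02,0,0,0.9,1],[-0.96,-1,-0.02,0,0,0.9,1],[-0.96,-1,-0.02,0,0,0.9,1],[-0.96,-1,-0.02,0,0,0.9,1],[-0.96,-1,-0.02,0,0,0.9,1],[-0.96,-1,-0.02,0,0,0.9,1],[-0.96,-1,-0.02,0,0,0.9,1],[-0.96,-1,-0.02,0,0,0.9,1],[-0.96,-1,-0.02,0,0,0.9,1],[-0.96,-1,-0.02,0,0,0.9,1]]'; python3 -c "
from h import *
st(); p=shot('wrist','w1')
for n,z in dict(blue_head=.017,orange_head=.017,well1=.038,pack1_mid=.016).items():
  for d in finder.pinpoint(n,p)[:4]:
    r,cc=d['location']; print(n,round(d['confidence'],2),[round(r),round(cc)],onz(p,r,cc,z).round(4)[:2])
"
```

```text
time: 3.6
eef_pos: [0.4843, 0.2429, 0.2494]
tcp_rot: [0.697, 0.717, 0.0, -0.0]
contact_force: [0.7, 0.2, 0.1]
opening: 1.0
t 3.6 tcp [0.4843 0.2429 0.2494] jawyaw 1.6 toolz [ 0.  0. -1.] F [0.7 0.2 0.1] T [-0.07  0.   -0.01] open 1.0 q [ 0.28 -0.02  1.89  0.    1.28  0.25]
blue_head 0.66 [250, 272] [0.4255 0.1221]
orange_head 0.56 [261, 358] [0.5441 0.1088]
well1 0.28 [136, 484] [0.6931 0.294 ]
pack1_mid 0.73 [147, 377] [0.558  0.2677]
```

View pics/w1.png

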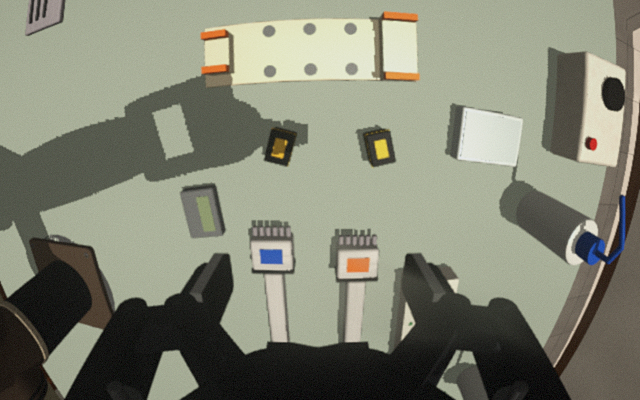

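```bash
cat >> h.py <<'E'
from scipy.optimize import minimize
def boxcorners(x,y,yaw,dims,z0):
    a=np.radians(yaw);c,s=np.cos(a),np.sin(a)
    return np.array([[x+c*u-s*v,y+s*u+c*v,z0+w] for u in(-dims[0]/2,dims[0]/2) for v in(-dims[1]/2,dims[1]/2) for w in(0,dims[2])])
def fitbox(p,mask,dims,z0,init,sc=4):
    ys,xs=np.nonzero(mask); x0,y0,x1,y1=xs.min()-8,ys.min()-8,xs.max()+8,ys.max()+8
    m=cv2.resize(mask[y0:y1,x0:x1].astype(np.uint8),None,fx=sc,fy=sc,interpolation=cv2.INTER_NEAREST)
    def cost(v):
        pts=np.array([proj(p,X)[::-1] for X in boxcorners(v[0]/1000,v[1]/1000,v[2],dims,z0)])
        pts=((pts-[x0,y0]+.5)*sc).astype(np.float32)
        h=cv2.convexHull(pts); r=np.zeros_like(m); cv2.fillConvexPoly(r,np.round(h*16).astype(np.int32),1,shift=4)
        return -(r&m).sum()/(r|m).sum()
    best=None
    for y in (init[2],init[2]-12,init[2]+12):
        o=minimize(cost,[init[0]*1000,init[1]*1000,y],method='Nelder-Mead',options=dict(initial_simplex=np.array([[init[0]*1000,init[1]*1000,y]]*4)+np.array([[0,0,0],[6,0,0],[0,6,0],[0,0,8]]),xatol=.05,fatol=1e-4))
        if best is None or o.fun<best.fun: best=o
    return best.x.round(2),round(-best.fun,3)
E
python3 -c "
from h import *
p=shot('wrist')
for n in ['pack1_mid','orange_mid','blue_mid','tube_rack','charger','cradle_orange','timer']:
  for d in finder.masks_of(n,p)[:3]:
    print(n,round(d['confidence'],2),d['extent'],d['pixels'].sum())
    if n=='pack1_mid' and d['confidence']>.3:
      l,t,r,b=d['extent']; q=onz(p,(t+b)/2,(l+r)/2,.016); print(fitbox(p,d['pixels'],(.03,.04,.032),0,(q[0],q[1],0)))
"
```

```text
pack1_mid 0.7 [364.0, 126.9, 395.8, 167.0] 956
(array([569.51, 281.39,   4.58]), np.float64(-771830295971110.6))
orange_mid 0.89 [337.0, 228.5, 378.0, 342.2] 3196
blue_mid 0.93 [248.8, 223.4, 295.3, 346.1] 3359
charger 0.73 [392.9, 267.2, 459.4, 350.5] 864
cradle_orange 0.84 [199.6, 10.7, 419.3, 87.2] 13136
cradle_orange 0.29 [333.5, 231.9, 375.8, 338.1] 3008
timer 0.92 [177.2, 186.1, 223.3, 238.3] 1872h.py:60: RuntimeWarning: overflow encountered in scalar negative
  return -(r&m).sum()/(r|m).sum()
```

```bash
sed -i 's|return -(r&m).sum()/(r|m).sum()|return -float((r\&m).sum())/float((r\|m).sum())|' h.py; grep -n "return -float" h.py || sed -i '60s/.*/        return -float((r\&m).sum())\/float((r|m).sum())/' h.py; sed -n 60p h.py
python3 -c "
from h import *
p=shot('wrist')
for d in finder.masks_of('pack1_mid',p)[:4]:
    print(round(d['confidence'],2),d['extent'],d['pixels'].sum())
    if d['confidence']>.25:
      l,t,r,b=d['extent']; q=onz(p,(t+b)/2,(l+r)/2,.016); print(fitbox(p,d['pixels'],(.03,.04,.032),0,(q[0],q[1],0)))
for q in [(.558,.268),(.436,.27)]: go(q[0],q[1]-.06,.15,0)
"
```

```text
return -float((r&m).sum())/float((r|m).sum())
0.81 [360.9, 126.4, 394.5, 166.6] 960
(array([559.2 , 268.21,  16.08]), np.float64(0.939))
t 4.3 tcp [0.4843 0.2424 0.2493] jawyaw 1.6 toolz [-0. -0. -1.] F [ 0.4 -0.6 -0.1] T [ 0.01  0.07 -0.03] open 0.997 q [ 0.28 -0.02  1.89  0.    1.28  0.25]
target yaw 0 q6~ 0.36 ROW [-0.242  0.485  0.662] [-0.     0.     0.017] rows>= 3.0
t 4.3 tcp [0.4843 0.2424 0.2493] jawyaw 1.6 toolz [-0. -0. -1.] F [ 0.4 -0.6 -0.1] T [ 0.01  0.07 -0.03] open 0.997 q [ 0.28 -0.02  1.89  0.    1.28  0.25]
target yaw 0 q6~ 0.45 ROW [-0.207 -0.327  0.662] [-0.     0.     0.017] rows>= 3.0sed: -e expression #1, char 35: unknown option to 's'
```

```bash
python3 -c "
from h import *
go(.559,.235,.13,16)"; python3 -m crank '[[-0.02,0.5,0.8,0,0,-0.16,1],[-0.02,0.5,0.8,0,0,-0.16,1],[-0.02,0.5,0.8,0,0,-0.16,1],[-0.02,0.5,0.8,0,0,-0.16,1],[-0.02,0.5,0.8,0,0,-0.16,1]]';  python3 -c "
from h import *
st();p=shot('wrist','w2')
for d in finder.masks_of('pack1_mid',p)[:4]:
    print(round(d['confidence'],2),d['extent'],d['pixels'].sum())
    if d['confidence']>.25:
      l,t,r,b=d['extent']; q=onz(p,(t+b)/2,(l+r)/2,.016); print(fitbox(p,d['pixels'],(.03,.04,.032),0,(q[0],q[1],0)))
"
```

```text
t 4.3 tcp [0.4843 0.2424 0.2493] jawyaw 1.6 toolz [-0. -0. -1.] F [ 0.4 -0.6 -0.1] T [ 0.01  0.07 -0.03] open 0.997 q [ 0.28 -0.02  1.89  0.    1.28  0.25]
target yaw 16 q6~ 0.12 ROW [-0.063  0.497  0.795] [-0.   -0.   -0.16] rows>= 3.0
time: 4.85
eef_pos: [0.5588, 0.2412, 0.1283]
tcp_rot: [0.602, 0.798, -0.001, -0.001]
contact_force: [-0.5, -0.7, 0.5]
opening: 1.0
t 4.8 tcp [0.5588 0.2412 0.1283] jawyaw 15.9 toolz [-0.003 -0.001 -1.   ] F [-0.5 -0.7  0.5] T [ 0.03 -0.03  0.03] open 1.0 q [ 0.24  0.25  1.82  0.    1.07 -0.04]
0.92 [308.7, 137.3, 345.8, 194.5] 1949
(array([559.03, 268.52,  16.24]), np.float64(0.933))
```

View pics/w2.png

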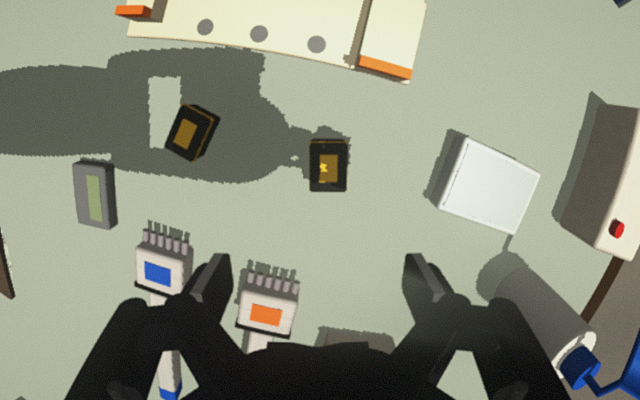

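```bash
python3 -c "
from h import *
go(.559,.2685,.021,16.2)"
```

```text
t 5.0 tcp [0.56   0.2419 0.1317] jawyaw 16.0 toolz [ 0.003  0.001 -1.   ] F [0.3 0.5 0.9] T [-0.02 -0.02 -0.  ] open 1.001 q [ 0.24  0.24  1.82  0.    1.07 -0.04]
target yaw 16.2 q6~ 0.16 ROW [0.172 0.04  0.738] [ 0.002  0.    -0.002] rows>= 3.0
```

```bash
python3 -m crank '[[0.17,0.03,0.4,0,0,0,1],[0.17,0.03,0.73,0,0,0,1],[0.17,0.03,0.73,0,0,0,1],[0.17,0.03,0.73,0,0,0,1],[0.17,0.03,0.73,0,0,0,1]]' 30;  python3 -c "
from h import *
go(.559,.2685,.021,16.2)"
```

```text
time: 5.45
eef_pos: [0.5585, 0.2677, 0.023]
tcp_rot: [0.602, 0.799, 0.002, 0.001]
contact_force: [0.4, 0.0, -0.0]
opening: 1.002
t 5.5 tcp [0.5585 0.2677 0.023 ] jawyaw 16.0 toolz [ 0.005  0.001 -1.   ] F [ 0.4  0.  -0. ] T [-0.04 -0.01  0.04] open 1.002 q [ 0.28  0.41  1.84 -0.    0.89  0.  ]
target yaw 16.2 q6~ 0.17 ROW [0.004 0.005 0.013] [ 0.003  0.    -0.002] rows>= 1.0
```

```bash
python3 -m crank '[[0.005,0,0.01,0,0,0,0],[0.005,0,0.01,0,0,0,0],[0.005,0,0.01,0,0,0,0],[0.005,0,0.01,0,0,0,0],[0.005,0,0.01,0,0,0,0],[0.005,0,0.01,0,0,0,0],[0.005,0,0.01,0,0,0,0],[0.005,0,0.01,0,0,0,0],[0.005,0,0.01,0,0,0,0],[0.005,0,0.01,0,0,0,0]]' 30;  python3 -c "
from h import *
st();shot('side','s1')"
```

```text
time: 6.45
eef_pos: [0.5575, 0.2681, 0.0196]
tcp_rot: [0.602, 0.798, 0.001, 0.001]
contact_force: [-0.2, 0.9, 5.5]
opening: 0.341
t 6.5 tcp [0.5575 0.2681 0.0196] jawyaw 16.0 toolz [ 0.002  0.    -1.   ] F [-0.2  0.9  5.5] T [-0.09  0.04 -0.03] open 0.341 q [ 0.28  0.41  1.84 -0.    0.89  0.01]
```

```bash
python3 -m crank '[[0,0,-0.3,0,0,0,0],[0,0,-0.6,0,0,0,0],[0,0,-1,0,0,0,0],[0,0,-1,0,0,0,0],[0,0,-1,0,0,0,0]]' 30;  python3 -c "
from h import *
go(.66,0.05,.2,7)
go(.66,-.06,.2,7)"
```

```text
time: 7.0
eef_pos: [0.5575, 0.2683, 0.1707]
tcp_rot: [0.602, 0.799, 0.002, 0.001]
contact_force: [-0.5, 0.6, -2.0]
opening: 0.34
t 7.0 tcp [0.5575 0.2683 0.1707] jawyaw 16.0 toolz [ 0.004  0.001 -1.   ] F [-0.5  0.6 -2. ] T [ 0.02  0.02 -0.02] open 0.34 q [0.28 0.22 1.78 0.   1.14 0.01]
target yaw 7 q6~ -0.05 ROW [-1.587  0.257 -0.194] [ 0.003 -0.     0.1  ] rows>= 5.0
t 7.0 tcp [0.5575 0.2683 0.1707] jawyaw 16.0 toolz [ 0.004  0.001 -1.   ] F [-0.5  0.6 -2. ] T [ 0.02  0.02 -0.02] open 0.34 q [0.28 0.22 1.78 0.   1.14 0.01]
target yaw 7 q6~ -0.21 ROW [-2.292  0.055 -0.195] [ 0.003 -0.     0.1  ] rows>= 7.0
```

```bash
python3 -m crank '[[-1,0.03,-0.2,0,0,0.1,0],[-1,0.03,-0.2,0,0,0.1,0],[-1,0.03,-0.2,0,0,0.1,0],[-1,0.03,-0.2,0,0,0.1,0],[-1,0.03,-0.2,0,0,0.1,0]]' 30; python3 -m crank '[[-1,0.18,0,0,0,0,0],[-1,0.18,0,0,0,0,0],[-1,0.18,0,0,0,0,0],[-1,0.18,0,0,0,0,0],[-1,0.18,0,0,0,0,0]]' 30;  python3 -c "
from h import *
st();p=shot('wrist','w3'); 
for n,z in dict(well1=.038,charger=0,power_tip=.081).items():
  for d in finder.pinpoint(n,p)[:5]:
    r,cc=d['location']; print(n,round(d['confidence'],2),[round(r),round(cc)],onz(p,r,cc,z).round(4)[:2])
"
```

```text
time: 7.5
eef_pos: [0.6009, 0.1236, 0.1951]
tcp_rot: [0.664, 0.748, -0.002, -0.002]
contact_force: [-1.7, -0.4, -1.5]
opening: 0.341
time: 8.0
eef_pos: [0.6459, -0.0201, 0.1956]
tcp_rot: [0.663, 0.748, -0.001, -0.002]
contact_force: [-0.6, -0.6, -1.2]
opening: 0.341
t 8.0 tcp [ 0.6459 -0.0201  0.1956] jawyaw 6.9 toolz [-0.005  0.002 -1.   ] F [-0.6 -0.6 -1.2] T [ 0. -0.  0.] open 0.341 q [-0.19  0.26  1.68  0.    1.21 -0.31]
well1 0.74 [200, 336] [ 0.6666 -0.0393]
well1 0.61 [151, 336] [0.6602 0.0114]
well1 0.6 [104, 340] [0.658 0.058]
charger 0.82 [192, 333] [ 0.6661 -0.0423]
power_tip 0.66 [312, 312] [ 0.6551 -0.1498]
power_tip 0.42 [128, 136] [0.4699 0.0219]
```

View pics/w3.png

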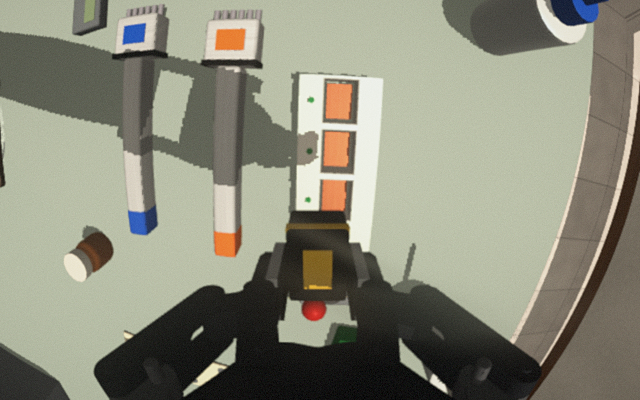

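```bash
cat >> h.py <<'E'
def wells(p,thr=150,smax=60,roi=None,zd=.038,dbg=None):
    im=p['pixels']; hsv=cv2.cvtColor(im,cv2.COLOR_RGB2HSV); 
    w=((hsv[:,:,2]>thr)&(hsv[:,:,1]<smax)).astype(np.uint8)
    if dbg: cv2.imwrite('pics/'+dbg+'.png',w*255)
    cs,hi=cv2.findContours(w,cv2.RETR_CCOMP,cv2.CHAIN_APPROX_NONE)
    out=[]
    for c,h in zip(cs,hi[0]):
        if h[3]>=0 and cv2.contourArea(c)>300:
            pts=np.array([onz(p,v[0][1],v[0][0],zd)[:2] for v in c])
            r=cv2.minAreaRect((pts*1000).astype(np.float32)); out.append(r)
            print('hole',c[:,0].mean(0).round(0),'c',np.round(r[0],1),'size',np.round(r[1],1),'ang',round(r[2],1))
    return out
E
python3 -c "
from h import *
st();p=shot('wrist','w4'); im=p['pixels'][60:260,260:420]; cv2.imwrite('pics/c4.png',cv2.resize(im,None,fx=3.5,fy=3.0)[:,:,::-1])
hsv=cv2.cvtColor(p['pixels'],cv2.COLOR_RGB2HSV); print(hsv[110,315],hsv[110,370],hsv[110,400],hsv[100,326])
wells(p,200,40,dbg='m4')
"
```

```text
t 8.2 tcp [ 0.6462 -0.0184  0.1974] jawyaw 7.1 toolz [-0.002  0.001 -1.   ] F [-0.1 -0.1 -1.6] T [0.03 0.01 0.04] open 0.341 q [-0.19  0.25  1.68  0.    1.21 -0.31]
[ 35  12 239] [ 43   8 238] [ 35  29 193] [ 10 157 237]
hole [337. 153.] c [661.7  10.9] size [36.  45.8] ang 4.7
hole [339. 102.] c [657.7  60.6] size [35.9 45.8] ang 4.8
hole [230.  40.] c [543.  112.6] size [33.5 24.9] ang 2.2
hole [134.  34.] c [428.9 121.6] size [34.3 25.6] ang 2.2
```

View pics/c4.png

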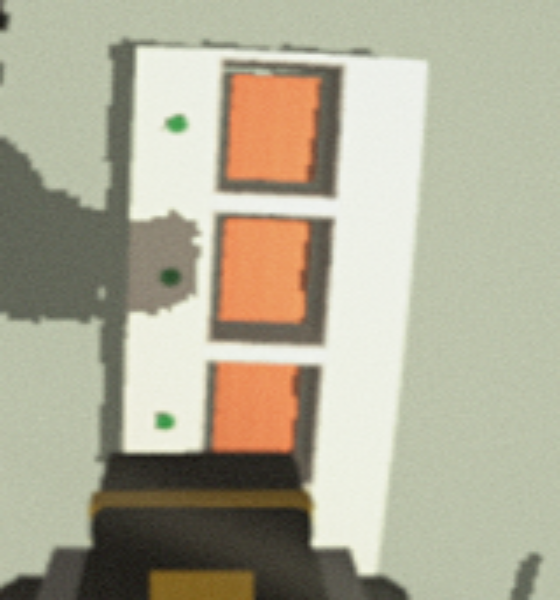

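```bash
python3 -c "
from h import *
s,M=st();p=shot('wrist'); hsv=cv2.cvtColor(p['pixels'],cv2.COLOR_RGB2HSV)
m=((hsv[:,:,0]>15)&(hsv[:,:,0]<30)&(hsv[:,:,1]>130)&(hsv[:,:,2]>80)); m[:240]=0;m[:,:290]=0;m[:,350:]=0
print(m.sum()); n,l,stt,c=cv2.connectedComponentsWithStats(m.astype(np.uint8)); print(stt,c)
k=1+stt[1:,4].argmax(); q=onz(p,c[k][1],c[k][0],s['eef_pos'][2]-.0196+.032); print(q, M.T@(q-s['eef_pos']))
im=p['pixels'][200:330,250:390]; cv2.imwrite('pics/c5.png',cv2.resize(im,None,fx=4,fy=4)[:,:,::-1])
"
```

```text
t 8.2 tcp [ 0.6464 -0.0186  0.1977] jawyaw 7.1 toolz [-0.001  0.001 -1.   ] F [-0.6  0.4 -0.5] T [ 0.02 -0.01  0.06] open 0.337 q [-0.19  0.25  1.68  0.    1.21 -0.31]
1164
[[     0      0    640    400 254836]
 [   303    250     30     40   1164]] [[319.51073239 199.1809399 ]
 [317.15034364 269.35223368]]
[ 0.64644745 -0.01919643  0.21014768] [-5.78988262e-04 -6.64616312e-05 -1.24003100e-02]
```

View pics/c5.png

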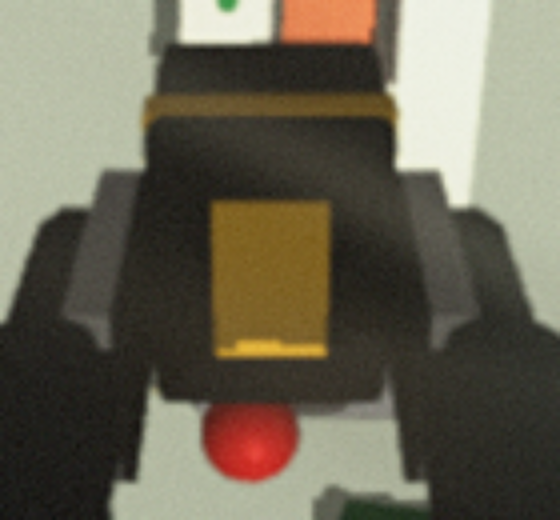

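```bash
python3 -c "
from h import *
go(.655,0.0,.11,4.7)"
```

```text
t 8.3 tcp [ 0.6466 -0.0189  0.198 ] jawyaw 7.1 toolz [-0.001  0.    -1.   ] F [-0.2  1.3 -1.1] T [-0.06 -0.03  0.01] open 0.34 q [-0.19  0.25  1.68  0.    1.21 -0.31]
target yaw 4.7 q6~ -0.08 ROW [0.118 0.071 0.587] [-0.    -0.     0.027] rows>= 2.0
```

```bash
python3 -m crank '[[0.12,0.07,0.58,0,0,0.027,0],[0.12,0.07,0.58,0,0,0.027,0],[0.12,0.07,0.58,0,0,0.027,0],[0.12,0.07,0.58,0,0,0.027,0],[0.12,0.07,0.58,0,0,0.027,0],[0.12,0.07,0.58,0,0,0.027,0]]'; python3 -c "
from h import *
st();p=shot('wrist','w6');st()
wells(p,200,40)
im=p['pixels'][60:300,220:440]; cv2.imwrite('pics/c6.png',cv2.resize(im,None,fx=3,fy=2.5)[:,:,::-1])
"
```

```text
time: 8.9
eef_pos: [0.6572, -0.0021, 0.1149]
tcp_rot: [0.679, 0.735, 0.002, 0.002]
contact_force: [0.0, 0.3, -0.6]
opening: 0.339
t 8.9 tcp [ 0.6572 -0.0021  0.1149] jawyaw 4.5 toolz [ 0.006 -0.001 -1.   ] F [ 0.   0.3 -0.6] T [-0.06  0.01  0.01] open 0.339 q [-0.16  0.36  1.71 -0.    1.07 -0.24]
t 8.9 tcp [ 0.6569 -0.0021  0.1145] jawyaw 4.5 toolz [ 0.005 -0.001 -1.   ] F [-0.3  0.  -1.2] T [0.02 0.03 0.01] open 0.341 q [-0.16  0.36  1.71 -0.    1.07 -0.24]
hole [324. 123.] c [657.7  60.7] size [35.2 45.1] ang 5.0
hole [177.  49.] c [543.6 112.2] size [32.8 24.5] ang 1.6
```

View pics/c6.png

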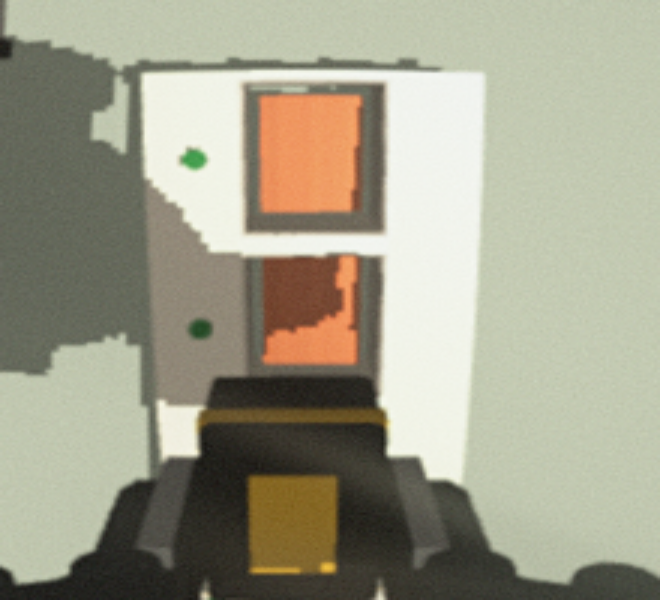

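```bash
python3 -c "
from h import *
go(.6577,0.0613,.072,4.8)"
```

```text
t 8.9 tcp [ 0.6569 -0.0021  0.1145] jawyaw 4.5 toolz [ 0.005 -0.001 -1.   ] F [-0.3  0.  -1.2] T [0.02 0.03 0.01] open 0.341 q [-0.16  0.36  1.71 -0.    1.07 -0.24]
target yaw 4.8 q6~ 0.01 ROW [0.421 0.037 0.283] [ 0.003  0.001 -0.003] rows>= 2.0
```

```bash
python3 -m crank '[[0.42,0.035,0.1,0.003,0,-0.003,0],[0.42,0.035,0.28,0.003,0,-0.003,0],[0.42,0.035,0.28,0.003,0,-0.003,0],[0.42,0.035,0.28,0.003,0,-0.003,0],[0.42,0.035,0.28,0.003,0,-0.003,0],[0.42,0.035,0.28,0.003,0,-0.003,0],[0.42,0.035,0.28,0.003,0,-0.003,0]]'; python3 -c "
from h import *
go(.6577,0.0613,.06,4.8);p=shot('wrist','w7')
im=p['pixels'][150:350,230:430]; cv2.imwrite('pics/c7.png',cv2.resize(im,None,fx=3,fy=3)[:,:,::-1])
"
```

```text
time: 9.65
eef_pos: [0.6565, 0.0607, 0.0708]
tcp_rot: [0.677, 0.736, -0.001, -0.001]
contact_force: [0.3, 0.5, -0.5]
opening: 0.343
t 9.7 tcp [0.6565 0.0607 0.0708] jawyaw 4.7 toolz [-0.002 -0.001 -1.   ] F [ 0.3  0.5 -0.5] T [-0.05 -0.05 -0.01] open 0.343 q [-0.06  0.42  1.72 -0.    1.01 -0.14]
target yaw 4.8 q6~ 0.01 ROW [0.003 0.009 0.072] [-0.001  0.    -0.001] rows>= 1.0
```

View pics/c7.png

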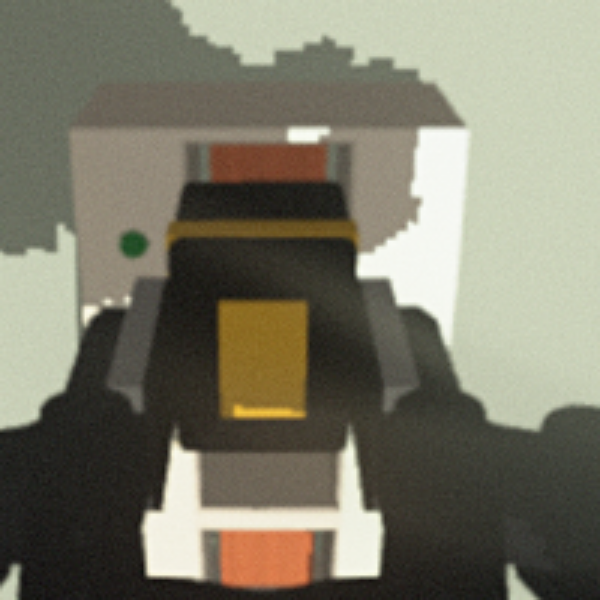

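```bash
python3 -m crank '[[0.003,0.008,0.08,0,0,0,0],[0.003,0.008,0.14,0,0,0,0],[0.003,0.008,0.18,0,0,0,0],[0.003,0.008,0.18,0,0,0,0],[0.003,0.008,0.18,0,0,0,0]]'; python3 -c "
from h import *
go(.6577,0.0613,.04,4.8)
"
```

```text
time: 10.2
eef_pos: [0.6561, 0.0623, 0.0417]
tcp_rot: [0.677, 0.736, -0.002, -0.002]
contact_force: [0.3, 0.4, -1.3]
opening: 0.341
t 10.2 tcp [0.6561 0.0623 0.0417] jawyaw 4.8 toolz [-0.006 -0.    -1.   ] F [ 0.3  0.4 -1.3] T [-0.03 -0.01 -0.02] open 0.341 q [-0.06  0.46  1.72 -0.    0.96 -0.14]
target yaw 4.8 q6~ 0.01 ROW [-0.007  0.01   0.011] [-0.004 -0.     0.   ] rows>= 1.0
```

```bash
python3 -m crank '[[0,0.005,0.015,0,0,0,0],[0,0.005,0.03,0,0,0,0],[0,0.005,0.03,0,0,0,0]]'; python3 -c "
from h import *
st();p=shot('side','s2');l=p['pixels'][130:260,280:440]; cv2.imwrite('pics/c8.png',cv2.resize(l,None,fx=4,fy=4)[:,:,::-1])
"
```

```text
time: 10.5
eef_pos: [0.6573, 0.0623, 0.038]
tcp_rot: [0.677, 0.736, -0.002, -0.002]
contact_force: [-0.3, 0.2, -0.4]
opening: 0.341
t 10.5 tcp [0.6573 0.0623 0.038 ] jawyaw 4.8 toolz [-0.005 -0.    -1.   ] F [-0.3  0.2 -0.4] T [-0.02  0.06  0.01] open 0.341 q [-0.06  0.47  1.72 -0.    0.96 -0.14]
```

View pics/c8.png

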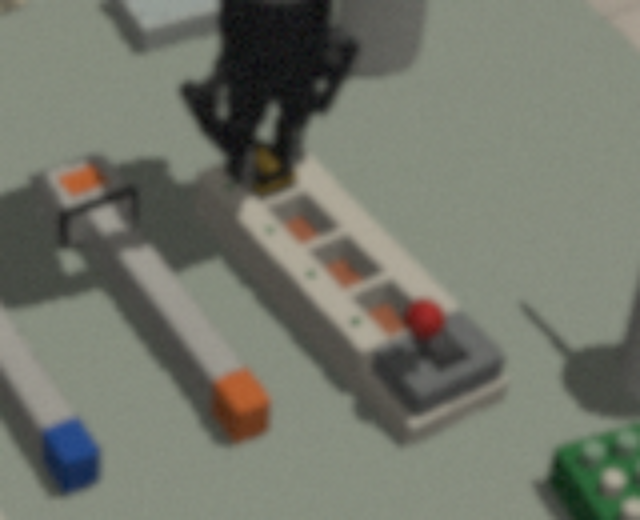

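```bash
python3 -m crank '[[0,0,0,0,0,0,0.6],[0,0,0,0,0,0,0.6],[0,0,0,0,0,0,0.6],[0,0,0,0,0,0,0.6],[0,0,-0.2,0,0,0,0.6],[0,0,-0.4,0,0,0,0.6],[0,0,-0.4,0,0,0,0],[0,0,-0.4,0,0,0,0],[0,0,-0.4,0,0,0,0],[0,0,-0.4,0,0,0,0],[0,0,-0.4,0,0,0,0]]' 40; python3 -c "
from h import *
go(.6577,0.061,.055,4.8);p=shot('wrist','w9')
im=p['pixels'][150:350,230:430]; cv2.imwrite('pics/c9.png',cv2.resize(im,None,fx=3,fy=3)[:,:,::-1])
"
```

```text
time: 11.65
eef_pos: [0.6567, 0.0623, 0.0963]
tcp_rot: [0.677, 0.736, -0.003, -0.003]
contact_force: [-1.0, -0.3, 0.6]
opening: 0.004
t 11.7 tcp [0.6567 0.0623 0.0963] jawyaw 4.8 toolz [-0.007 -0.    -1.   ] F [-1.  -0.3  0.6] T [ 0.   -0.   -0.02] open 0.004 q [-0.06  0.39  1.71 -0.    1.05 -0.14]
target yaw 4.8 q6~ 0.01 ROW [-0.009  0.008  0.275] [-0.005 -0.     0.   ] rows>= 1.0
```

View pics/c9.png

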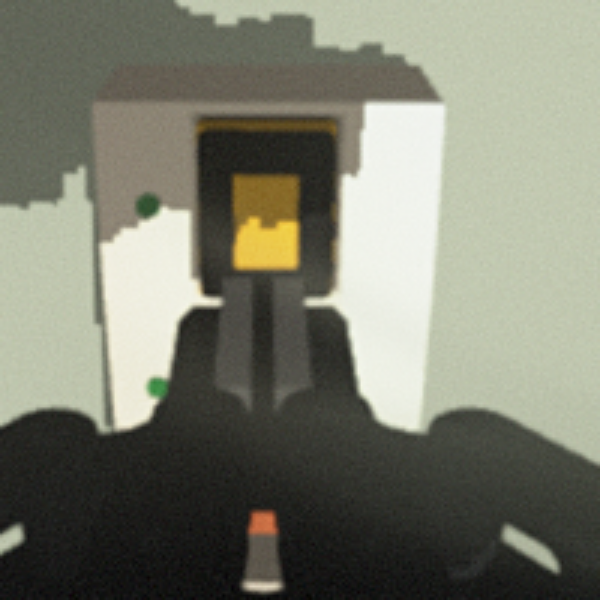

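```bash
python3 -m crank '[[-0.008,0.005,0.25,0,0,0,0],[-0.008,0.005,0.29,0,0,0,0],[-0.008,0.005,0.33,0,0,0,0],[-0.008,0.005,0.36,0,0,0,0],[-0.008,0.005,0.38,0,0,0,0],[-0.008,0.005,0.38,0,0,0,0],[-0.008,0.005,0.38,0,0,0,0]]' 40; python3 -c "
from h import *
st()
"
```

```text
time: 12.4
eef_pos: [0.659, 0.0612, 0.0416]
tcp_rot: [0.677, 0.736, -0.001, -0.001]
contact_force: [-1.2, 0.4, -0.3]
opening: 0.003
t 12.4 tcp [0.659  0.0612 0.0416] jawyaw 4.8 toolz [-0.002 -0.    -1.   ] F [-1.2  0.4 -0.3] T [0.04 0.02 0.02] open 0.003 q [-0.06  0.46  1.72 -0.    0.96 -0.14]
```

```bash
python3 -m crank '[[0,0,0.015,0,0,0,0],[0,0,0.03,0,0,0,0],[0,0,0.03,0,0,0,0]]' 40; python3 -c "
from h import *
st()
";python3 -m crank '[[0,0,0.01,0,0,0,0],[0,0,0.015,0,0,0,0],[0,0,0.015,0,0,0,0]]' 40; python3 -c "
from h import *
st()
"
```

```text
time: 12.7
eef_pos: [0.6593, 0.0611, 0.038]
tcp_rot: [0.677, 0.736, -0.001, -0.001]
contact_force: [-1.8, 0.8, 7.3]
opening: -0.002
t 12.7 tcp [0.6593 0.0611 0.038 ] jawyaw 4.8 toolz [-0.002 -0.    -1.   ] F [-1.8  0.8  7.3] T [ 0.01  0.28 -0.04] open -0.002 q [-0.06  0.47  1.72 -0.    0.96 -0.14]
time: 13.0
eef_pos: [0.6597, 0.0611, 0.038]
tcp_rot: [0.677, 0.736, -0.001, -0.001]
contact_force: [-4.7, 0.1, 14.2]
opening: 0.002
t 13.0 tcp [0.6597 0.0611 0.038 ] jawyaw 4.8 toolz [-0.002 -0.001 -1.   ] F [-4.7  0.1 14.2] T [0.04 0.93 0.04] open 0.002 q [-0.06  0.47  1.72 -0.    0.96 -0.14]
```

```bash
python3 -m crank '[[0,0,-0.5,0,0,0,0.5],[0,0,-1,0,0,0,1],[0,0,-1,0,0,0,1],[0,0,-1,0,0,0,1],[0,0,-1,0,0,0,1]]' 40; python3 -c "
from h import *
p=shot('wrist','w10');cv2.imwrite('pics/c10.png',cv2.resize(p['pixels'][80:350,200:460],None,fx=2.5,fy=2)[:,:,::-1])
go(.436,.235,.15,-10)
"
```

```text
time: 13.5
eef_pos: [0.6598, 0.0611, 0.186]
tcp_rot: [0.677, 0.736, -0.0, 0.0]
contact_force: [0.2, 0.4, -0.3]
opening: 0.847
t 13.6 tcp [0.6584 0.0612 0.1834] jawyaw 4.8 toolz [-0.005 -0.    -1.   ] F [-0.1 -0.1 -0.9] T [ 0.02  0.03 -0.05] open 0.925 q [-0.06  0.3   1.65 -0.    1.2  -0.14]
target yaw -10 q6~ 0.67 ROW [ 1.279 -1.379  0.23 ] [-0.003  0.     0.165] rows>= 6.0
```

View pics/c10.png

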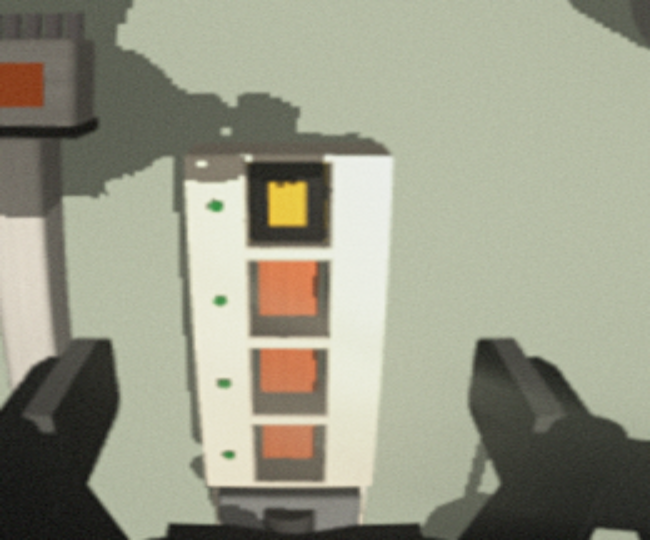

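Pack A sits flush in the end well (crop 288,205). Now to pack B.

```bash
python3 -m crank '[[0.95,-1,0,0,0,0.1,1],[0.95,-1,0,0,0,0.1,1],[0.95,-1,0,0,0,0.1,1],[0.95,-1,0,0,0,0.1,1],[0.95,-1,0,0,0,0.1,1],[0.95,-1,0,0,0,0.1,1]]' 30; python3 -c "
from h import *
go(.436,.235,.14,-10)
p=shot('wrist','w11')
for d in finder.masks_of('pack1_mid',p)[:4]:
    print(round(d['confidence'],2),d['extent'],d['pixels'].sum())
    if d['confidence']>.25:
      l,t,r,b=d['extent']; q=onz(p,(t+b)/2,(l+r)/2,.016); print(fitbox(p,d['pixels'],(.03,.04,.032),0,(q[0],q[1],0)))
"
```

```text
time: 14.15
eef_pos: [0.4953, 0.1912, 0.1824]
tcp_rot: [0.732, 0.682, -0.004, -0.002]
contact_force: [0.1, 0.4, 0.1]
opening: 1.002
t 14.2 tcp [0.4953 0.1912 0.1824] jawyaw -4.0 toolz [-0.009 -0.001 -1.   ] F [0.1 0.4 0.1] T [-0.02 -0.01 -0.03] open 1.002 q [0.18 0.02 1.97 0.   1.16 0.25]
target yaw -10 q6~ 0.67 ROW [ 0.264 -0.412  0.285] [-0.005  0.002  0.066] rows>= 2.0
0.77 [448.1, 263.0, 472.6, 292.1] 576
(array([663.03,  57.82,  25.38]), np.float64(0.58))
0.5 [228.5, 208.6, 297.1, 342.4] 4963
(array([429.28, 128.93,  22.04]), np.float64(0.294))
```

```bash
python3 -m crank '[[0.27,-0.4,0.2,0,0,0.066,1],[0.27,-0.4,0.28,0,0,0.066,1],[0.27,-0.4,0.28,0,0,0.066,1],[0.27,-0.4,0.28,0,0,0.066,1],[0.27,-0.4,0.28,0,0,0.066,1]]' 30; python3 -c "
from h import *
st()
p=shot('wrist','w12')
for d in finder.masks_of('pack1_mid',p)[:4]:
    print(round(d['confidence'],2),d['extent'],d['pixels'].sum())
    if d['confidence']>.25:
      l,t,r,b=d['extent']; q=onz(p,(t+b)/2,(l+r)/2,.016); print(fitbox(p,d['pixels'],(.03,.04,.032),0,(q[0],q[1],-10)))
"
```

```text
time: 14.75
eef_pos: [0.4425, 0.2347, 0.1441]
tcp_rot: [0.767, 0.641, -0.001, -0.001]
contact_force: [0.2, -0.8, 0.2]
opening: 1.001
t 14.8 tcp [0.4425 0.2347 0.1441] jawyaw -10.2 toolz [-0.002 -0.    -1.   ] F [ 0.2 -0.8  0.2] T [-0.01  0.    0.01] open 1.001 q [ 0.28 -0.01  2.07  0.    1.08  0.46]
0.58 [508.7, 284.9, 531.9, 310.3] 345
(array([687.15,  51.87, -25.45]), np.float64(0.441))
0.57 [471.6, 262.4, 547.6, 400.0] 2521
(array([685.51,  65.95,  13.4 ]), np.float64(0.333))
0.52 [402.0, 242.9, 454.8, 384.9] 861
(array([494.83,  76.13, -36.19]), np.float64(0.028))
```

View pics/w12.png

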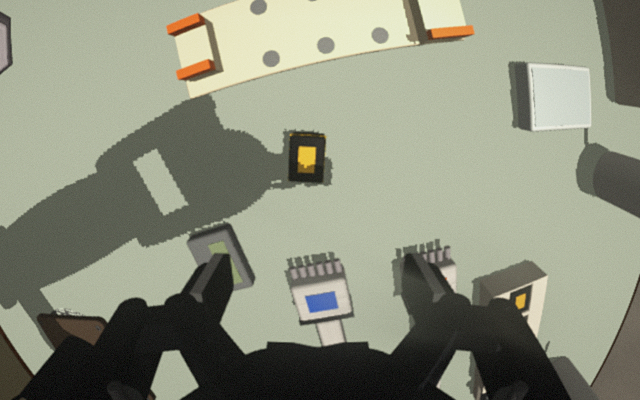

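```bash
cat >> h.py <<'E'
def blackfit(p,row,col,init,vmax=75,half=45,z0=0,dims=(.03,.04,.032)):
    hsv=cv2.cvtColor(p['pixels'],cv2.COLOR_RGB2HSV); m=(hsv[:,:,2]<vmax)|((hsv[:,:,0]>12)&(hsv[:,:,0]<32)&(hsv[:,:,1]>120))
    w=np.zeros_like(m); w[row-half:row+half,col-half:col+half]=1; m&=w
    n,l,s,c=cv2.connectedComponentsWithStats(m.astype(np.uint8)); k=l[row,col]; mk=(l==k); print('area',s[k])
    return fitbox(p,mk,dims,z0,init)
E
python3 -c "
from h import *
p=shot('wrist'); q=onz(p,158,307,.016); print(q)
for v in (60,75,90): print(blackfit(p,158,307,(q[0],q[1],-10),v))
"
```

```text
[0.43819455 0.26360185 0.016     ]
area [ 289  132   37   51 1607]
(array([438.5 , 265.94, -12.8 ]), np.float64(0.88))
area [ 288  132   38   51 1740]
(array([438.32, 265.81, -13.43]), np.float64(0.944))
area [ 288  131   38   53 1831]
(array([438.09, 265.39, -13.08]), np.float64(0.962))
```

```bash
python3 -c "
from h import *
go(.4382,.2657,.0205,-13.1)"
```

```text
t 14.9 tcp [0.442  0.2349 0.1441] jawyaw -10.2 toolz [-0.003  0.    -1.   ] F [-1.3 -0.7 -0.1] T [0.01 0.02 0.03] open 1.001 q [ 0.29 -0.01  2.07  0.    1.08  0.46]
target yaw -13.1 q6~ 0.77 ROW [ 0.198 -0.059  0.824] [-0.002  0.     0.032] rows>= 3.0
```

```bash
python3 -m crank '[[0.198,-0.059,0.4,0,0,0.032,1],[0.198,-0.059,0.75,0,0,0.032,1],[0.198,-0.059,0.81,0,0,0.032,1],[0.198,-0.059,0.81,0,0,0.032,1],[0.198,-0.059,0.81,0,0,0.032,1],[0.198,-0.059,0.81,0,0,0.032,1]]' 30;python3 -c "
from h import *
go(.4382,.2657,.0205,-13.1)"
```

```text
time: 15.5
eef_pos: [0.4386, 0.2666, 0.024]
tcp_rot: [0.783, 0.622, 0.0, -0.001]
contact_force: [0.5, -0.0, 0.0]
opening: 1.004
t 15.5 tcp [0.4386 0.2666 0.024 ] jawyaw -13.0 toolz [-0.     0.001 -1.   ] F [ 0.5 -0.   0. ] T [-0.04 -0.02 -0.02] open 1.004 q [0.35 0.21 2.1  0.   0.83 0.57]
target yaw -13.1 q6~ 0.77 ROW [-0.006 -0.001  0.023] [-0.    -0.001  0.001] rows>= 1.0
```

```bash
python3 -m crank '[[-0.006,0,0.02,0,0,0,0],[-0.006,0,0.02,0,0,0,0],[-0.006,0,0.02,0,0,0,0],[-0.006,0,0.02,0,0,0,0],[-0.006,0,0.02,0,0,0,0],[-0.006,0,0.02,0,0,0,0],[-0.006,0,0.02,0,0,0,0],[-0.006,0,0.02,0,0,0,0],[-0.006,0,0.02,0,0,0,0]]' 30;python3 -c "
from h import *
st()"; python3 -m crank '[[0,0,-0.3,0,0,0,0],[0,0,-0.6,0,0,0,0],[0,0,-1,0,0,0,0],[0,0,-1,0,0,0,0],[0,0,-1,0,0,0,0]]' 30;python3 -c "
from h import *
go(.66,0.01,.18,4.8)"
```

```text
time: 16.4
eef_pos: [0.4367, 0.2654, 0.0193]
tcp_rot: [0.783, 0.623, -0.001, -0.001]
contact_force: [-0.3, -1.0, 5.5]
opening: 0.343
t 16.4 tcp [0.4367 0.2654 0.0193] jawyaw -13.0 toolz [-0.004 -0.    -1.   ] F [-0.3 -1.   5.5] T [-0.15  0.07  0.06] open 0.343 q [0.35 0.22 2.1  0.   0.83 0.57]
time: 16.9
eef_pos: [0.4378, 0.2658, 0.1705]
tcp_rot: [0.783, 0.623, 0.0, -0.001]
contact_force: [-0.4, 0.6, -2.0]
opening: 0.339
t 16.9 tcp [0.4378 0.2658 0.1705] jawyaw -13.0 toolz [-0.001  0.001 -1.   ] F [-0.4  0.6 -2. ] T [-0.04  0.07 -0.03] open 0.339 q [ 0.35 -0.02  2.03  0.    1.13  0.57]
target yaw 4.8 q6~ -0.07 ROW [-1.328  1.827 -0.066] [-0.    -0.001 -0.198] rows>= 7.0
```

```bash
python3 -m crank '[[-0.66,0.92,-0.06,0,0,-0.198,0],[-0.66,0.92,-0.06,0,0,-0.198,0],[-0.66,0.92,-0.06,0,0,-0.198,0],[-0.66,0.92,-0.06,0,0,-0.198,0],[-0.66,0.92,-0.06,0,0,-0.198,0]]' 30;python3 -c "
from h import *
go(.661,0.01,.12,4.8)"
```

```text
time: 17.4
eef_pos: [0.5494, 0.1348, 0.1736]
tcp_rot: [0.678, 0.735, -0.004, -0.003]
contact_force: [-0.2, 0.9, -0.3]
opening: 0.34
t 17.4 tcp [0.5494 0.1348 0.1736] jawyaw 4.6 toolz [-0.009 -0.001 -1.   ] F [-0.2  0.9 -0.3] T [0.02 0.02 0.03] open 0.34 q [ 0.06  0.11  1.89 -0.    1.15 -0.02]
target yaw 4.8 q6~ -0.07 ROW [-0.888  0.679  0.352] [-0.006  0.    -0.003] rows>= 4.0
```

```bash
python3 -m crank '[[-0.88,0.67,0.35,0,0,-0.003,0],[-0.88,0.67,0.35,0,0,-0.003,0],[-0.88,0.67,0.35,0,0,-0.003,0],[-0.88,0.67,0.35,0,0,-0.003,0],[-0.88,0.67,0.35,0,0,-0.003,0],[-0.88,0.67,0.35,0,0,-0.003,0]]' 30;python3 -c "
from h import *
s,M=st();p=shot('wrist','w13');s,M=st()
hsv=cv2.cvtColor(p['pixels'],cv2.COLOR_RGB2HSV)
m=((hsv[:,:,0]>15)&(hsv[:,:,0]<30)&(hsv[:,:,1]>130)&(hsv[:,:,2]>80)); m[:240]=0;m[:,:290]=0;m[:,350:]=0
n,l,stt,c=cv2.connectedComponentsWithStats(m.astype(np.uint8))
k=1+stt[1:,4].argmax(); q=onz(p,c[k][1],c[k][0],s['eef_pos'][2]-.0193+.032); print(stt[k],c[k],q, M.T@(q-s['eef_pos']))
wells(p,200,40)
go(.6619,.0113,.072,4.8)
"
```

```text
time: 18.0
eef_pos: [0.6579, 0.0154, 0.1209]
tcp_rot: [0.675, 0.738, -0.003, -0.004]
contact_force: [-0.9, -0.6, -0.7]
opening: 0.343
t 18.0 tcp [0.6579 0.0154 0.1209] jawyaw 5.1 toolz [-0.011  0.001 -1.   ] F [-0.9 -0.6 -0.7] T [ 0.04 -0.02 -0.  ] open 0.343 q [-0.13  0.36  1.7  -0.    1.1  -0.22]
t 18.1 tcp [0.6581 0.016  0.1219] jawyaw 5.1 toolz [-0.009  0.001 -1.   ] F [ 0.   0.4 -0.3] T [ 0.   -0.02 -0.02] open 0.34 q [-0.13  0.36  1.7  -0.    1.1  -0.22]
[ 303  248   30   41 1172] [317.16723549 267.46501706] [0.65782842 0.01676318 0.13461494] [ 0.0008416  -0.00030588 -0.01269654]
t 18.1 tcp [0.6581 0.016  0.1219] jawyaw 5.1 toolz [-0.009  0.001 -1.   ] F [ 0.   0.4 -0.3] T [ 0.   -0.02 -0.02] open 0.34 q [-0.13  0.36  1.7  -0.    1.1  -0.22]
target yaw 4.8 q6~ -0.07 ROW [-0.034  0.025  0.333] [-0.006 -0.001  0.004] rows>= 2.0
```

View pics/w13.png

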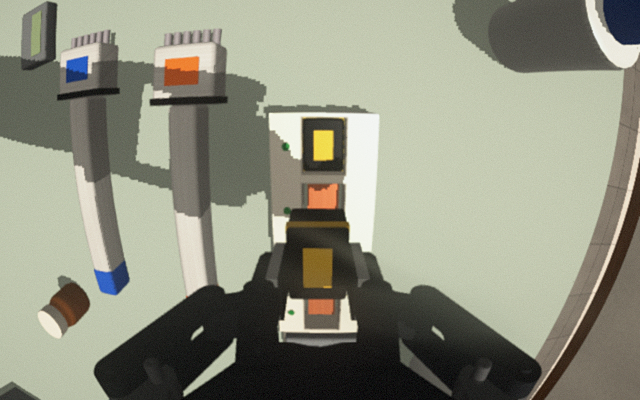

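```bash
python3 -m crank '[[-0.04,0.025,0.15,-0.006,0,0.004,0],[-0.04,0.025,0.33,-0.006,0,0.004,0],[-0.04,0.025,0.33,-0.006,0,0.004,0],[-0.04,0.025,0.33,-0.006,0,0.004,0],[-0.04,0.025,0.33,-0.006,0,0.004,0],[-0.04,0.025,0.33,-0.006,0,0.004,0]]' 30;python3 -c "
from h import *
go(.6619,.0102,.04,4.8)
"
```

```text
time: 18.65
eef_pos: [0.665, 0.0093, 0.0767]
tcp_rot: [0.677, 0.736, 0.003, 0.003]
contact_force: [-0.8, -0.3, -1.4]
opening: 0.341
t 18.6 tcp [0.665  0.0093 0.0767] jawyaw 4.8 toolz [ 0.008 -0.    -1.   ] F [-0.8 -0.3 -1.4] T [-0.    0.02  0.  ] open 0.341 q [-0.14  0.42  1.71  0.    1.01 -0.22]
target yaw 4.8 q6~ -0.07 ROW [ 0.008 -0.022  0.245] [ 0.005  0.    -0.   ] rows>= 1.0
```

```bash
python3 -m crank '[[0,0,0,0,0,0,0],[0,0,0,0,0,0,0],[0,0,0,0,0,0,0]]' 30;python3 -c "
from h import *
go(.6619,.0102,.04,4.8)
go(.6619,.0102,.04,4.8)
"
```

```text
time: 18.95
eef_pos: [0.6641, 0.009, 0.0749]
tcp_rot: [0.677, 0.736, 0.002, 0.002]
contact_force: [-0.7, 1.3, -0.2]
opening: 0.34
t 18.9 tcp [0.6641 0.009  0.0749] jawyaw 4.7 toolz [ 0.005  0.    -1.   ] F [-0.7  1.3 -0.2] T [ 0.03  0.01 -0.  ] open 0.34 q [-0.14  0.42  1.71  0.    1.01 -0.22]
target yaw 4.8 q6~ -0.07 ROW [ 0.009 -0.015  0.233] [ 0.003  0.    -0.001] rows>= 1.0
t 18.9 tcp [0.6641 0.009  0.0749] jawyaw 4.7 toolz [ 0.005  0.    -1.   ] F [-0.7  1.3 -0.2] T [ 0.03  0.01 -0.  ] open 0.34 q [-0.14  0.42  1.71  0.    1.01 -0.22]
target yaw 4.8 q6~ -0.07 ROW [ 0.009 -0.015  0.233] [ 0.003  0.    -0.001] rows>= 1.0
```

```bash
python3 -m crank '[[0.008,-0.015,0.02,0.003,0,0,0],[0.008,-0.015,0.08,0.003,0,0,0],[0.008,-0.015,0.13,0.003,0,0,0],[0.008,-0.015,0.13,0.003,0,0,0],[0.008,-0.015,0.13,0.003,0,0,0]]' 30;python3 -c "
from h import *
go(.6619,.0102,.038,4.8)
"
```

```text
time: 19.45
eef_pos: [0.6613, 0.0101, 0.0542]
tcp_rot: [0.677, 0.736, -0.0, -0.001]
contact_force: [-0.1, -0.5, -1.3]
opening: 0.341
t 19.4 tcp [0.6613 0.0101 0.0542] jawyaw 4.7 toolz [-0.001  0.    -1.   ] F [-0.1 -0.5 -1.3] T [ 0.   -0.05 -0.04] open 0.341 q [-0.14  0.44  1.72 -0.    0.98 -0.22]
target yaw 4.8 q6~ -0.07 ROW [0.001 0.005 0.108] [-0.001 -0.    -0.001] rows>= 1.0
```

```bash
python3 -m crank '[[0,0.004,0.03,0,0,0,0],[0,0.004,0.06,0,0,0,0],[0,0.004,0.09,0,0,0,0],[0,0.004,0.108,0,0,0,0],[0,0.004,0.108,0,0,0,0]]' 30;python3 -c "
from h import *
go(.6619,.0102,.038,4.8)
"
```

```text
time: 19.95
eef_pos: [0.6621, 0.0101, 0.0383]
tcp_rot: [0.677, 0.736, -0.0, -0.0]
contact_force: [0.2, 0.1, -1.4]
opening: 0.339
t 19.9 tcp [0.6621 0.0101 0.0383] jawyaw 4.7 toolz [-0.001  0.    -1.   ] F [ 0.2  0.1 -1.4] T [-0.03 -0.09  0.03] open 0.339 q [-0.14  0.47  1.72  0.    0.95 -0.22]
target yaw 4.8 q6~ -0.07 ROW [ 0.001 -0.001  0.002] [-0.    -0.    -0.001] rows>= 1.0
```

Smoothly in. Release, rise, close, press.

```bash
python3 -m crank '[[0,0,0,0,0,0,0.6],[0,0,0,0,0,0,0.6],[0,0,0,0,0,0,0.6],[0,0,0,0,0,0,0.6],[0,0,-0.2,0,0,0,0.6],[0,0,-0.33,0,0,0,0.6],[0,0,-0.33,0,0,0,0],[0,0,-0.33,0,0,0,0],[0,0,-0.33,0,0,0,0],[0,0,-0.33,0,0,0,0],[0,0,-0.33,0,0,0,0]]' 40; python3 -m crank '[[0,0,0.2,0,0,0,0],[0,0,0.24,0,0,0,0],[0,0,0.27,0,0,0,0],[0,0,0.3,0,0,0,0],[0,0,0.33,0,0,0,0],[0,0,0.33,0,0,0,0]]' 40;python3 -c "
from h import *
st()"; python3 -m crank '[[0,0,0.015,0,0,0,0],[0,0,0.015,0,0,0,0],[0,0,0.015,0,0,0,0]]' 40
```

```text
time: 21.05
eef_pos: [0.6615, 0.0102, 0.0869]
tcp_rot: [0.677, 0.736, -0.001, -0.001]
contact_force: [-0.0, -0.4, 0.8]
opening: -0.002
time: 21.65
eef_pos: [0.6619, 0.0102, 0.0394]
tcp_rot: [0.677, 0.736, -0.0, -0.001]
contact_force: [-0.2, 0.6, -0.1]
opening: -0.003
t 21.6 tcp [0.6619 0.0102 0.0394] jawyaw 4.7 toolz [-0.001  0.    -1.   ] F [-0.2  0.6 -0.1] T [-0.02 -0.01 -0.07] open -0.003 q [-0.14  0.47  1.72 -0.    0.96 -0.22]
time: 21.95
eef_pos: [0.6632, 0.01, 0.0381]
tcp_rot: [0.677, 0.736, 0.001, 0.001]
contact_force: [-2.1, 0.9, 4.4]
opening: 0.001
```

```bash
python3 -m crank '[[0,0,0.012,0,0,0,0],[0,0,0.012,0,0,0,0],[0,0,0.012,0,0,0,0]]' 40; python3 -m crank '[[0,0,-0.5,0,0,0,0.5],[0,0,-1,0,0,0,1],[0,0,-1,0,0,0,1],[0,0,-1,0,0,0,1],[0,0,-1,0,0,0,1]]' 40; python3 -c "
from h import *
p=shot('wrist','w14');cv2.imwrite('pics/c14.png',cv2.resize(p['pixels'][80:350,200:460],None,fx=2.5,fy=2)[:,:,::-1])
st()
p=shot('top','t2')
"
```

```text
time: 22.25
eef_pos: [0.6637, 0.01, 0.0381]
tcp_rot: [0.677, 0.736, 0.001, 0.001]
contact_force: [-5.5, 1.0, 10.6]
opening: -0.001
time: 22.75
eef_pos: [0.6638, 0.0099, 0.1874]
tcp_rot: [0.677, 0.736, 0.002, 0.002]
contact_force: [1.1, 0.3, -0.8]
opening: 0.85
t 22.8 tcp [0.6623 0.01   0.1847] jawyaw 4.7 toolz [ 0.001 -0.    -1.   ] F [-0.4 -0.1  0. ] T [0.01 0.03 0.01] open 0.93 q [-0.14  0.3   1.65  0.    1.19 -0.22]
```

View pics/c14.png

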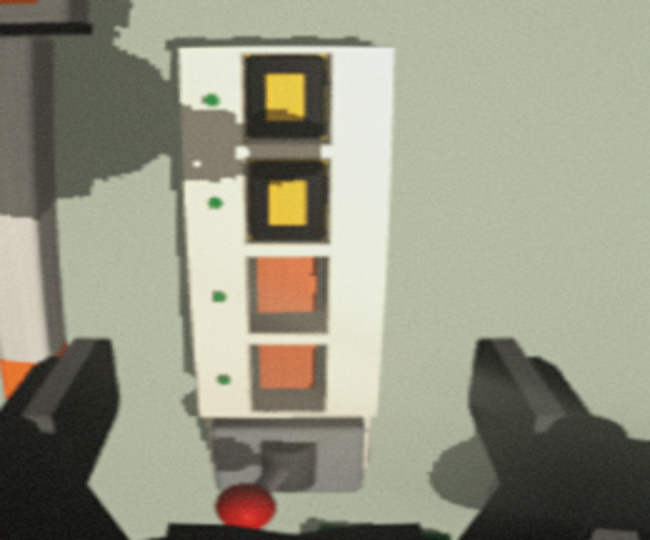

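View pics/t2.png

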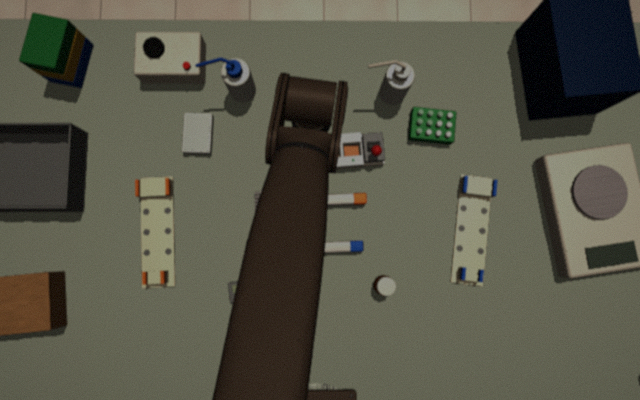

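```bash
python3 -c "
from h import *
go(.551,-.03,.17,4.7)"; python3 -m crank '[[-0.2,-0.74,0.1,0,0,0,1],[-0.2,-0.74,0.1,0,0,0,1],[-0.2,-0.74,0.1,0,0,0,1],[-0.2,-0.74,0.1,0,0,0,1],[-0.2,-0.74,0.1,0,0,0,1],[-0.2,-0.74,0.1,0,0,0,1]]' 40; python3 -c "
from h import *
st()
p=shot('wrist','w15')
for n,z in dict(orange_head=.017,orange_mid=.017,blue_head=.017,blue_mid=.017).items():
  for d in finder.pinpoint(n,p)[:2]:
    r,cc=d['location']; print(n,round(d['confidence'],2),[round(r),round(cc)],onz(p,r,cc,z).round(4)[:2])
for n in ['orange_mid','blue_mid']:
  for d in finder.masks_of(n,p)[:2]: print(n,round(d['confidence'],2),d['extent'])
"
```

```text
t 22.9 tcp [0.6614 0.0102 0.183 ] jawyaw 4.7 toolz [-0.002  0.    -1.   ] F [-0.  -1.1 -0. ] T [ 0.06 -0.   -0.  ] open 0.993 q [-0.14  0.3   1.65  0.    1.19 -0.22]
target yaw 4.7 q6~ -0.14 ROW [-0.206 -0.756  0.088] [-0.002 -0.     0.   ] rows>= 3.0
time: 23.45
eef_pos: [0.5551, -0.0288, 0.1696]
tcp_rot: [0.677, 0.736, 0.0, 0.0]
contact_force: [-1.1, 0.7, 0.1]
opening: 1.002
t 23.4 tcp [ 0.5551 -0.0288  0.1696] jawyaw 4.7 toolz [ 0.  0. -1.] F [-1.1  0.7  0.1] T [ 0.06 -0.01 -0.  ] open 1.002 q [-0.23  0.08  1.93  0.    1.13 -0.32]
orange_head 0.75 [36, 318] [0.5447 0.112 ]
orange_mid 0.72 [140, 308] [0.5435 0.0107]
blue_head 0.84 [24, 198] [0.4252 0.1224]
blue_mid 0.61 [129, 195] [0.4284 0.0157]
orange_mid 0.93 [280.0, 0.0, 347.0, 270.8]
orange_mid 0.15 [419.1, 79.6, 450.5, 124.8]
blue_mid 0.76 [162.6, 0.0, 231.8, 254.4]
blue_mid 0.68 [418.4, 77.2, 450.8, 123.9]
```

View pics/w15.png

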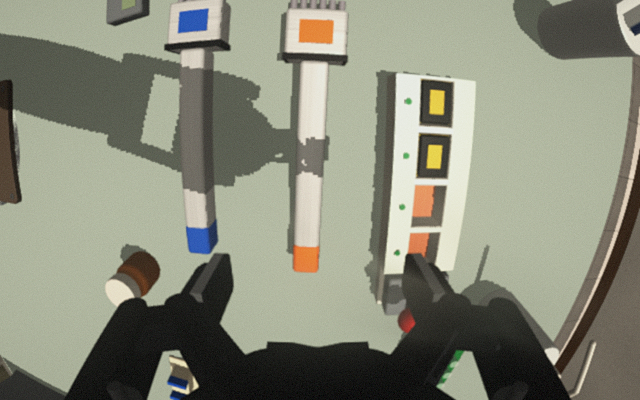

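```bash
cat >> h.py <<'E'
def pip(p,mask,zt=.034):
    """axis of handle from mask; prints per-row mid line at top height"""
    ys,xs=np.nonzero(mask); r0,r1=ys.min(),ys.max(); W=[]
    for r in range(r0+5,r1-3,4):
        c=np.nonzero(mask[r])[0]
        if len(c)<5: continue
        a=onz(p,r,c.min()-.5,zt);b=onz(p,r,c.max()+.5,zt); W.append([(a[0]+b[0])/2,(a[1]+b[1])/2,np.linalg.norm(a-b)])
    return np.array(W)
E
python3 -c "
from h import *
p=shot('wrist')
for n in ['orange_mid','blue_mid']:
  d=finder.masks_of(n,p)[0]; W=pip(p,d['pixels']); 
  print(n,d['extent'],(W*1000).round(1)[::5].tolist())
  h=W[(W[:,2]<.032)&(W[:,2]>.02)]; k=np.polyfit(h[:,1],h[:,0],1); print('x=%.4f + %.4f*y'%(k[1],k[0]),'yaw',90-np.degrees(np.arctan(k[0])))
  ys,xs=np.nonzero(d['pixels']); r=ys.max(); print('tail end',onz(p,r+.5,xs[ys==r].mean(),.034), 'px',r,xs[ys==r].mean())
for r,c in ((31,317),(20,194),(58,316),(272,306),(252,202)): print(r,c,onz(p,r,c,.034).round(4))
"
```

```text
orange_mid [280.6, 0.0, 347.1, 272.4] [[541.3, 138.3, 48.7], [542.0, 118.9, 55.6], [542.7, 100.1, 57.2], [544.3, 81.4, 30.7], [543.6, 63.1, 26.4], [544.6, 45.1, 25.7], [545.1, 27.0, 25.9], [545.2, 8.8, 25.3], [546.2, -9.8, 26.6], [546.7, -28.9, 27.1], [548.2, -48.6, 25.8], [547.8, -69.4, 26.4], [548.3, -91.3, 25.1], [549.4, -114.7, 27.0]]
x=0.5458 + -0.0327*y yaw 91.87037687755456
tail end [ 0.55521951 -0.12336802  0.034     ] px 272 310.5
blue_mid [163.8, 0.0, 230.9, 258.9] [[430.3, 138.4, 61.3], [432.6, 117.9, 62.8], [432.4, 98.3, 66.8], [433.4, 78.5, 34.9], [435.2, 59.5, 33.8], [435.6, 40.6, 35.1], [436.1, 21.6, 35.4], [436.9, 2.4, 34.7], [438.4, -17.1, 34.0], [437.9, -37.2, 34.7], [438.8, -58.1, 34.3], [439.9, -79.8, 32.8], [437.8, -103.1, 32.8]]
x=0.2184 + -2.0220*y yaw 153.68465118151815
tail end [ 0.43900932 -0.11318505  0.034     ] px 253 203.0
31 317 [0.5426 0.1127 0.034 ]
20 194 [0.4271 0.1228 0.034 ]
58 316 [0.5438 0.0876 0.034 ]
272 306 [ 0.5505 -0.1232  0.034 ]
252 202 [ 0.438  -0.1115  0.034 ]<string>:7: RankWarning: Polyfit may be poorly conditioned
```

```bash
python3 -c "
from h import *
go(.5456,.0068,.06,1.9)"
```

```text
t 23.9 tcp [ 0.5542 -0.0289  0.1698] jawyaw 4.7 toolz [ 0.  0. -1.] F [ 0.6 -0.5  0.1] T [ 0.03  0.02 -0.05] open 0.997 q [-0.23  0.08  1.93  0.    1.13 -0.32]
target yaw 1.9 q6~ -0.02 ROW [ 0.242 -0.038  0.732] [ 0.    -0.     0.031] rows>= 3.0
```

```bash
python3 -m crank '[[0.24,-0.038,0.4,0,0,0.031,1],[0.24,-0.038,0.73,0,0,0.031,1],[0.24,-0.038,0.73,0,0,0.031,1],[0.24,-0.038,0.73,0,0,0.031,1],[0.24,-0.038,0.73,0,0,0.031,1]]' 40;python3 -c "
from h import *
go(.5456,.0068,.004,1.9)"
```

```text
time: 24.45
eef_pos: [0.5461, 0.0063, 0.061]
tcp_rot: [0.695, 0.719, 0.0, 0.0]
contact_force: [-0.5, -0.2, 0.2]
opening: 1.0
t 24.4 tcp [0.5461 0.0063 0.061 ] jawyaw 1.9 toolz [ 0.001 -0.    -1.   ] F [-0.5 -0.2  0.2] T [-0.01 -0.02 -0.  ] open 1.0 q [-0.17  0.21  2.01 -0.    0.92 -0.21]
target yaw 1.9 q6~ -0.02 ROW [ 0.004 -0.004  0.38 ] [0.001 0.    0.   ] rows>= 2.0
```

```bash
python3 -m crank '[[0.003,-0.003,0.2,0,0,0,1],[0.003,-0.003,0.33,0,0,0,1],[0.003,-0.003,0.365,0,0,0,1],[0.003,-0.003,0.365,0,0,0,1],[0.003,-0.003,0.365,0,0,0,1]]' 40;python3 -c "
from h import *
go(.5456,.0068,.004,1.9)"
```

```text
time: 24.95
eef_pos: [0.5468, 0.0064, 0.0075]
tcp_rot: [0.695, 0.719, 0.001, 0.002]
contact_force: [-0.3, -0.3, -0.3]
opening: 1.005
t 24.9 tcp [0.5468 0.0064 0.0075] jawyaw 1.9 toolz [ 0.004 -0.001 -1.   ] F [-0.3 -0.3 -0.3] T [ 0.06 -0.07 -0.04] open 1.005 q [-0.17  0.3   2.02  0.    0.82 -0.21]
target yaw 1.9 q6~ -0.02 ROW [ 0.003 -0.008  0.024] [0.002 0.    0.   ] rows>= 1.0
```

```bash
python3 -m crank '[[0,-0.004,0.012,0,0,0,0],[0,-0.004,0.012,0,0,0,0],[0,-0.004,0.012,0,0,0,0],[0,-0.004,0.012,0,0,0,0],[0,-0.004,0.012,0,0,0,0],[0,-0.004,0.012,0,0,0,0],[0,-0.004,0.012,0,0,0,0],[0,-0.004,0.012,0,0,0,0],[0,-0.004,0.012,0,0,0,0],[0,-0.004,0.012,0,0,0,0]]' 100;python3 -c "
from h import *
st(); 
for i in range(4): shot('side'); st()"
```

```text
time: 25.95
eef_pos: [0.545, 0.0068, 0.0044]
tcp_rot: [0.695, 0.719, 0.0, 0.0]
contact_force: [-1.6, 0.8, 5.2]
opening: 0.29
t 25.9 tcp [0.545  0.0068 0.0044] jawyaw 1.9 toolz [ 0.001 -0.    -1.   ] F [-1.6  0.8  5.2] T [0.08 0.11 0.04] open 0.29 q [-0.17  0.31  2.02  0.    0.81 -0.21]
t 26.0 tcp [0.545  0.0068 0.0044] jawyaw 1.9 toolz [ 0.001 -0.    -1.   ] F [-0.8  0.6  5.6] T [0.08 0.11 0.03] open 0.291 q [-0.17  0.31  2.02  0.    0.81 -0.21]
t 26.1 tcp [0.545  0.0068 0.0044] jawyaw 1.9 toolz [ 0.001 -0.    -1.   ] F [0.2 1.6 5.5] T [ 0.04  0.05 -0.03] open 0.29 q [-0.17  0.31  2.02  0.    0.81 -0.21]
t 26.1 tcp [0.545  0.0068 0.0044] jawyaw 1.9 toolz [ 0.001 -0.    -1.   ] F [-0.5  0.9  5.8] T [0.07 0.07 0.04] open 0.281 q [-0.17  0.31  2.02  0.    0.81 -0.21]
t 26.1 tcp [0.545  0.0068 0.0044] jawyaw 1.9 toolz [ 0.001 -0.    -1.   ] F [-0.3  0.9  5.6] T [0.11 0.06 0.03] open 0.294 q [-0.17  0.31  2.02  0.    0.81 -0.21]
```

Gripped at opening 0.29 (≈25 mm). Trial lift of a few mm.

```bash
python3 -m crank '[[0,0,-0.02,0,0,0,0],[0,0,-0.04,0,0,0,0],[0,0,-0.055,0,0,0,0],[0,0,-0.055,0,0,0,0],[0,0,-0.055,0,0,0,0]]' 100;python3 -c "
from h import *
F=[];T=[]
for i in range(8):
  p=shot('wrist','w16' if i==7 else None); s=telemetry.get_state();F.append(s['contact_force']);T.append(s['wrist_torque'])
st();F=np.mean(F,0);T=np.mean(T,0);print(F.round(2),T.round(3))
"
```

```text
time: 26.65
eef_pos: [0.5437, 0.007, 0.0112]
tcp_rot: [0.695, 0.719, -0.0, -0.001]
contact_force: [0.2, -1.3, -8.4]
opening: 0.289
t 27.1 tcp [0.5445 0.0069 0.012 ] jawyaw 1.9 toolz [ 0.  0. -1.] F [-0.1  0.1 -8.2] T [0.36 0.01 0.01] open 0.288 q [-0.17  0.29  2.02  0.    0.83 -0.21]
[-0.18  0.21 -8.76] [0.392 0.001 0.01 ]
```

View pics/w16.png

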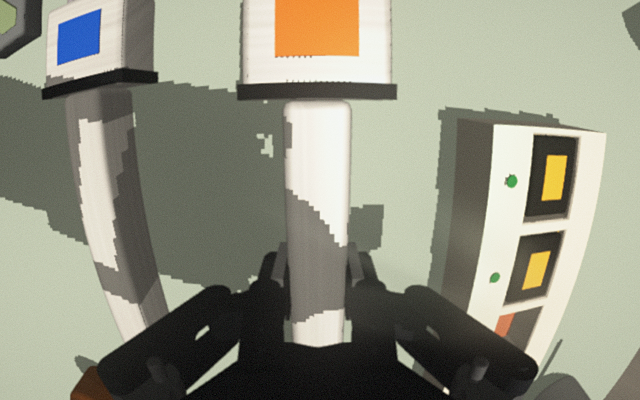

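```bash
python3 -m crank '[[0,0,0.03,0,0,0,0],[0,0,0.055,0,0,0,0],[0,0,0.055,0,0,0,0],[0,0,0.055,0,0,0,0.55],[0,0,0.055,0,0,0,0.55],[0,0,0.055,0,0,0,0.55],[-0.15,0,0.05,0,0,0,0.55],[-0.28,0,0.05,0,0,0,0.55],[-0.28,0,0.05,0,0,0,0.55],[-0.28,0,0.05,0,0,0,0.55]]' 100;python3 -c "
from h import *
p=shot('wrist','w17');go(.5456,-.0352,.004,1.9)"
```

```text
time: 28.05
eef_pos: [0.5463, -0.0354, 0.0049]
tcp_rot: [0.695, 0.719, 0.0, 0.0]
contact_force: [-0.3, -0.7, -0.3]
opening: 0.547
t 28.1 tcp [ 0.546  -0.0349  0.0047] jawyaw 1.9 toolz [ 0.  0. -1.] F [-0.2  0.1  0.1] T [-0.   -0.02 -0.04] open 0.55 q [-0.25  0.31  2.02  0.    0.81 -0.28]
target yaw 1.9 q6~ -0.1 ROW [-0.002 -0.003  0.005] [ 0. -0.  0.] rows>= 1.0
```

View pics/w17.png

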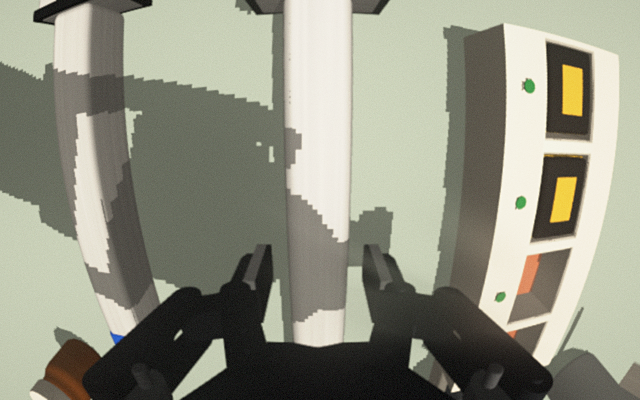

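```bash
python3 -m crank '[[0,0,0,0,0,0,0],[0,0,0,0,0,0,0],[0,0,0,0,0,0,0],[0,0,0,0,0,0,0],[0,0,0,0,0,0,0],[0,0,0,0,0,0,0],[0,0,-0.03,0,0,0,0],[0,0,-0.06,0,0,0,0],[0,0,-0.08,0,0,0,0],[0,0,-0.08,0,0,0,0],[0,0,-0.08,0,0,0,0]]' 100;python3 -c "
from h import *
F=[];T=[]
for i in range(8):
  p=shot('side','s3' if i==7 else None); s=telemetry.get_state();F.append(s['contact_force']);T.append(s['wrist_torque'])
st();F=np.mean(F,0);T=np.mean(T,0);print(F.round(2),T.round(3))
"
```

```text
time: 29.2
eef_pos: [0.5453, -0.0352, 0.016]
tcp_rot: [0.695, 0.719, -0.0, -0.0]
contact_force: [0.5, -0.9, -9.0]
opening: 0.291
t 29.6 tcp [ 0.5458 -0.0351  0.0164] jawyaw 1.9 toolz [-0.  0. -1.] F [ 0.4  0.4 -8.7] T [ 0.06 -0.02 -0.02] open 0.288 q [-0.25  0.29  2.02  0.    0.84 -0.28]
[ 0.28  0.47 -8.67] [ 0.06  -0.008 -0.012]
```

```bash
python3 -m crank '[[0,0,-0.15,0,0,0,0],[0,0,-0.3,0,0,0,0],[0,0,-0.45,0,0,0,0],[0,0,-0.6,0,0,0,0],[0,0,-0.75,0,0,0,0],[0,0,-0.9,0,0,0,0],[0,0,-1,0,0,0,0],[0,0,-1,0,0,0,0]]' 100;python3 -c "
from h import *
go(.50,.10,.2,-45); go(.47,.24,.2,-88)
shot('side','s4')"
```

```text
time: 30.4
eef_pos: [0.5476, -0.0355, 0.1694]
tcp_rot: [0.695, 0.719, 0.002, 0.003]
contact_force: [1.0, -1.2, -8.6]
opening: 0.285
t 30.4 tcp [ 0.5476 -0.0355  0.1694] jawyaw 1.9 toolz [ 0.006 -0.001 -1.   ] F [ 1.  -1.2 -8.6] T [-0.02 -0.    0.01] open 0.285 q [-0.25  0.07  1.95  0.    1.12 -0.28]
target yaw -45 q6~ 0.98 ROW [ 0.913 -0.285 -0.207] [ 0.004 -0.001  0.522] rows>= 6.0
t 30.4 tcp [ 0.5476 -0.0355  0.1694] jawyaw 1.9 toolz [ 0.006 -0.001 -1.   ] F [ 1.  -1.2 -8.6] T [-0.02 -0.    0.01] open 0.285 q [-0.25  0.07  1.95  0.    1.12 -0.28]
target yaw -88 q6~ 2.01 ROW [ 1.853 -0.454 -0.21 ] [ 0.004 -0.002  0.999] rows>= 11.0
```

View pics/s4.png

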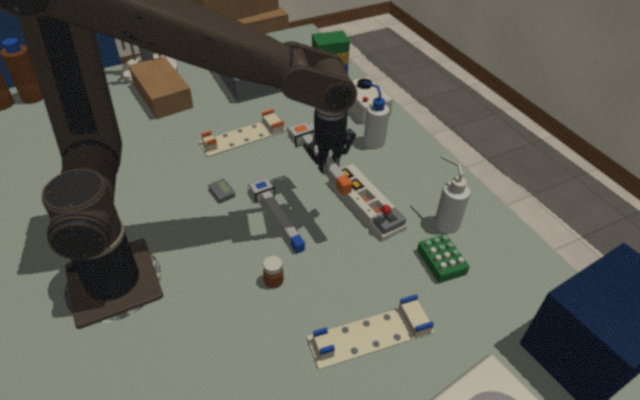

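```bash
python3 -m crank '[[0.1,-0.03,-0.05,0,0,0.04,0],[0.2,-0.06,-0.1,0,0,0.1,0],[0.3,-0.09,-0.15,0,0,0.16,0],[0.4,-0.12,-0.2,0,0,0.22,0],[0.5,-0.15,-0.2,0,0,0.28,0],[0.6,-0.18,-0.2,0,0,0.34,0],[0.7,-0.21,-0.2,0,0,0.4,0],[0.8,-0.25,-0.2,0,0,0.46,0],[0.9,-0.28,-0.2,0,0,0.52,0],[0.95,-0.28,-0.2,0,0,0.55,0],[0.95,-0.28,-0.2,0,0,0.55,0]]' 100;python3 -c "
from h import *
go(.47,.24,.2,-88)"
```

```text
time: 31.55
eef_pos: [0.4976, 0.1067, 0.1942]
tcp_rot: [0.932, 0.363, -0.002, -0.001]
contact_force: [0.2, -0.5, -8.9]
opening: 0.289
t 31.6 tcp [0.4976 0.1067 0.1942] jawyaw -47.5 toolz [-0.004  0.    -1.   ] F [ 0.2 -0.5 -8.9] T [ 0.04 -0.05 -0.01] open 0.289 q [ 0.01 -0.05  2.01  0.    1.18  0.84]
target yaw -88 q6~ 2.01 ROW [ 0.465 -0.779 -0.037] [-0.001  0.002  0.45 ] rows>= 5.0
```

```bash
python3 -m crank '[[0.06,-0.1,-0.02,0,0,0.05,0],[0.12,-0.2,-0.03,0,0,0.1,0],[0.18,-0.3,-0.03,0,0,0.16,0],[0.24,-0.4,-0.03,0,0,0.22,0],[0.3,-0.5,-0.03,0,0,0.28,0],[0.36,-0.6,-0.03,0,0,0.34,0],[0.42,-0.7,-0.03,0,0,0.4,0],[0.46,-0.77,-0.03,0,0,0.45,0],[0.46,-0.77,-0.03,0,0,0.45,0],[0.46,-0.77,-0.03,0,0,0.45,0]]' 100;python3 -c "
from h import *
st();p=shot('wrist','w18');st()
for d in finder.pinpoint('cradle_orange',p)[:2]:
    r,cc=d['location']; print(round(d['confidence'],2),[round(r),round(cc)],onz(p,r,cc,0).round(4)[:2])
"
```

```text
time: 32.55
eef_pos: [0.4718, 0.237, 0.1999]
tcp_rot: [1.0, 0.018, -0.001, 0.001]
contact_force: [0.8, 0.7, -8.4]
opening: 0.288
t 32.5 tcp [0.4718 0.237  0.1999] jawyaw -87.9 toolz [-0.002 -0.001 -1.   ] F [ 0.8  0.7 -8.4] T [-0.03 -0.01 -0.06] open 0.288 q [ 0.27 -0.01  1.97 -0.    1.19  1.81]
t 32.6 tcp [0.4719 0.2369 0.2001] jawyaw -88.0 toolz [-0.001 -0.001 -1.   ] F [ 0.9 -0.6 -9.2] T [ 0.01 -0.07 -0.02] open 0.286 q [ 0.27 -0.01  1.96 -0.    1.19  1.81]
0.75 [167, 189] [0.4729 0.389 ]
0.4 [183, 317] [0.457  0.2359]
```

View pics/w18.png

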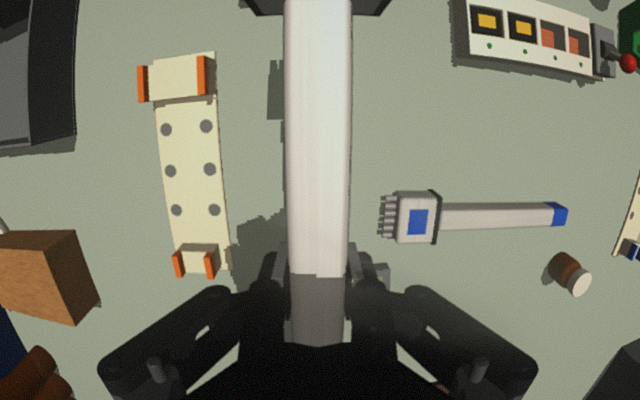

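```bash
cat >> h.py <<'E'
def dots(p,roi,z=.006,lo=90,hi=165,amin=25,amax=400):
    r0,r1,c0,c1=roi; hsv=cv2.cvtColor(p['pixels'],cv2.COLOR_RGB2HSV)[r0:r1,c0:c1]
    m=((hsv[:,:,2]<hi)&(hsv[:,:,2]>lo)&(hsv[:,:,1]<50)).astype(np.uint8)
    n,l,s,c=cv2.connectedComponentsWithStats(m); out=[]
    for k in range(1,n):
        if amin<s[k,4]<amax and .4<s[k,2]/s[k,3]<2.5 and s[k,4]>.6*s[k,2]*s[k,3]:
            q=onz(p,c[k][1]+r0,c[k][0]+c0,z); out.append(q); print('dot px',(c[k]+[c0,r0]).round(1),s[k,4],q.round(4))
    return np.array(out)
def cheeks(p,roi,col,z):
    r0,r1,c0,c1=roi; hsv=cv2.cvtColor(p['pixels'],cv2.COLOR_RGB2HSV)[r0:r1,c0:c1]
    h=hsv[:,:,0].astype(int); m=((h<14)&(hsv[:,:,1]>150)) if col=='orange' else ((h>100)&(h<130)&(hsv[:,:,1]>120))
    n,l,s,c=cv2.connectedComponentsWithStats(m.astype(np.uint8))
    for k in range(1,n):
        if s[k,4]>60:
            print('cheek px box',(s[k,:4]+[c0,r0,0,0]),s[k,4],'centroid@z',onz(p,c[k][1]+r0,c[k][0]+c0,z).round(4))
E
python3 -c "
from h import *
p=shot('wrist')
D=dots(p,(105,235,150,235)); print(D.mean(0))
cheeks(p,(40,290,120,240),'orange',.035)
im=p['pixels'][40:290,120:250]; cv2.imwrite('pics/c18.png',cv2.resize(im,None,fx=2.4,fy=2.4,interpolation=cv2.INTER_CUBIC)[:,:,::-1])
"
```

```text
dot px [205.8 126.2] 137 [0.5224 0.3632 0.006 ]
dot px [165.8 129.8] 117 [0.5197 0.4151 0.006 ]
dot px [209.4 169.1] 127 [0.4725 0.3608 0.006 ]
dot px [170.4 171. ] 114 [0.4697 0.4126 0.006 ]
dot px [214.3 209.8] 113 [0.4224 0.358  0.006 ]
dot px [176. 210.] 100 [0.4198 0.4101 0.006 ]
[0.47109924 0.38663795 0.006     ]
cheek px box [197  57  11  39] 374 centroid@z [0.5779 0.3568 0.035 ]
cheek px box [137  66  12  37] 350 centroid@z [0.5746 0.4295 0.035 ]
cheek px box [172 252  13  26] 216 centroid@z [0.3585 0.4038 0.035 ]
cheek px box [204 253  12  27] 227 centroid@z [0.3611 0.3611 0.035 ]
```

View pics/c18.png

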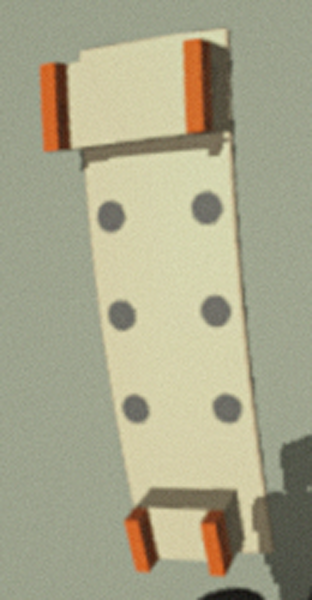

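```bash
python3 -c "
from h import *
go(.4292,.3845,.10,-87.1)"
```

```text
t 32.7 tcp [0.4722 0.2369 0.2005] jawyaw -88.1 toolz [-0.001 -0.001 -1.   ] F [ 0.1  0.3 -8.6] T [-0.05 -0.06 -0.01] open 0.284 q [ 0.27 -0.01  1.96 -0.    1.19  1.81]
target yaw -87.1 q6~ 2.25 ROW [-0.252 -0.994  0.67 ] [ 0.     0.    -0.011] rows>= 4.0
```

```bash
python3 -m crank '[[-0.03,-0.12,0,0,0,0,0],[-0.06,-0.25,0,0,0,0,0],[-0.1,-0.4,0.05,0,0,0,0],[-0.14,-0.55,0.15,0,0,0,0],[-0.18,-0.7,0.25,0,0,0,0],[-0.22,-0.85,0.35,0,0,-0.01,0],[-0.25,-0.95,0.45,0,0,-0.01,0],[-0.25,-0.99,0.55,0,0,-0.01,0],[-0.25,-0.99,0.64,0,0,-0.01,0],[-0.25,-0.99,0.67,0,0,-0.01,0],[-0.25,-0.99,0.67,0,0,-0.01,0],[-0.25,-0.99,0.67,0,0,-0.01,0]]' 100;python3 -c "
from h import *
s,M=st();p=shot('wrist','w19');p2=shot('side','s5');cv2.imwrite('pics/c19.png',cv2.resize(p2['pixels'][60:220,150:350],None,fx=4,fy=3.7)[:,:,::-1])"
```

```text
time: 33.9
eef_pos: [0.4305, 0.3844, 0.1012]
tcp_rot: [1.0, 0.024, 0.001, -0.0]
contact_force: [0.1, 0.0, -8.3]
opening: 0.286
t 33.9 tcp [0.4305 0.3844 0.1012] jawyaw -87.2 toolz [ 0.001  0.    -1.   ] F [ 0.1  0.  -8.3] T [-0.   -0.07  0.04] open 0.286 q [ 0.55  0.22  1.92 -0.    1.01  2.08]
```

View pics/w19.png

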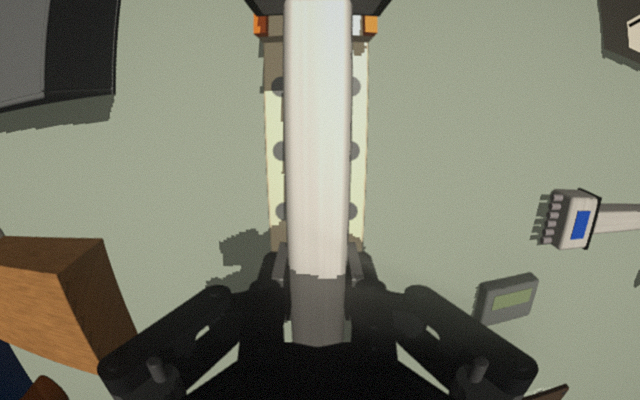

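View pics/c19.png

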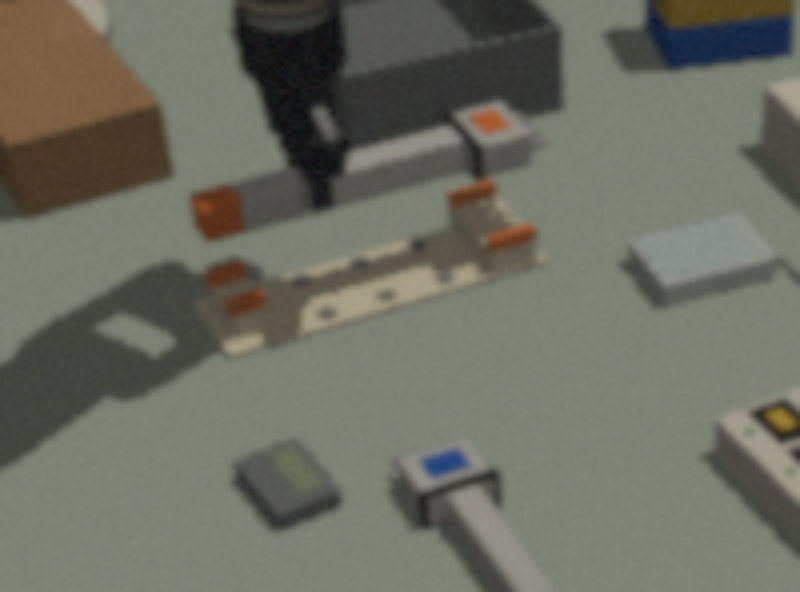

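```bash
python3 -c "
from h import *
p=shot('wrist'); g=p['pixels'].astype(int).sum(2)
s,M=st()
for r in (110,150,190,230): print(r,g[r,255:290].tolist(),g[r,345:378].tolist())
for r in (130,180,230):
  pass
"
```

```text
t 34.0 tcp [0.4305 0.3849 0.1017] jawyaw -87.2 toolz [ 0.002  0.001 -1.   ] F [ 0.7 -0.  -8.8] T [ 0.01 -0.04  0.05] open 0.287 q [ 0.55  0.21  1.92 -0.    1.01  2.08]
110 [462, 469, 481, 485, 467, 484, 476, 459, 474, 454, 468, 545, 609, 624, 630, 629, 628, 630, 612, 619, 627, 621, 627, 623, 638, 631, 615, 426, 297, 319, 401, 443, 481, 514, 541] [607, 584, 548, 499, 471, 414, 369, 507, 609, 637, 643, 640, 632, 643, 635, 642, 634, 636, 633, 640, 633, 619, 572, 505, 481, 477, 478, 466, 476, 470, 468, 468, 466]
150 [478, 469, 473, 484, 485, 482, 474, 482, 471, 487, 461, 457, 535, 602, 634, 619, 632, 609, 475, 370, 350, 356, 356, 355, 359, 361, 344, 293, 220, 253, 346, 427, 466, 484, 531] [575, 538, 505, 478, 448, 348, 311, 343, 363, 363, 363, 353, 353, 355, 407, 533, 616, 633, 638, 636, 615, 543, 415, 434, 467, 483, 475, 473, 471, 474, 460, 483, 468]
190 [477, 471, 487, 477, 471, 467, 477, 483, 461, 470, 473, 477, 464, 484, 568, 595, 614, 616, 621, 624, 611, 608, 629, 627, 625, 612, 611, 618, 617, 538, 325, 332, 391, 471, 505] [528, 509, 485, 413, 382, 494, 621, 634, 625, 632, 634, 620, 631, 621, 621, 635, 625, 634, 630, 587, 519, 479, 475, 481, 464, 478, 485, 471, 477, 479, 483, 470, 477]
230 [388, 419, 440, 418, 436, 472, 469, 486, 477, 474, 470, 461, 411, 302, 243, 268, 316, 324, 325, 333, 318, 326, 335, 307, 344, 342, 347, 343, 336, 332, 326, 280, 312, 401, 437] [496, 452, 378, 387, 555, 625, 632, 615, 606, 618, 617, 621, 618, 617, 614, 626, 619, 600, 516, 434, 458, 472, 470, 480, 487, 474, 473, 473, 467, 475, 489, 482, 491]
```

```bash
python3 -m crank '[[-0.008,-0.004,0.08,0,0,0,0],[-0.008,-0.004,0.16,0,0,0,0],[-0.008,-0.004,0.24,0,0,0,0],[-0.008,-0.004,0.31,0,0,0,0],[-0.008,-0.004,0.36,0,0,0,0],[-0.008,-0.004,0.39,0,0,0,0],[-0.008,-0.004,0.41,0,0,0,0],[-0.008,-0.004,0.42,0,0,0,0],[-0.008,-0.004,0.42,0,0,0,0]]' 100;python3 -c "
from h import *
st()"
```

```text
time: 34.95
eef_pos: [0.4286, 0.3855, 0.0377]
tcp_rot: [1.0, 0.025, 0.0, -0.0]
contact_force: [0.4, 0.2, -8.4]
opening: 0.287
t 35.0 tcp [0.4286 0.3855 0.0377] jawyaw -87.2 toolz [ 0.  0. -1.] F [ 0.4  0.2 -8.4] T [ 0.03 -0.02 -0.  ] open 0.287 q [0.56 0.31 1.94 0.   0.89 2.08]
```

```bash
python3 -m crank '[[0,0,0.01,0,0,0,0],[0,0,0.017,0,0,0,0],[0,0,0.02,0,0,0,0],[0,0,0.02,0,0,0,0]]' 100;python3 -c "
from h import *
st();p2=shot('side','s6');cv2.imwrite('pics/c20.png',cv2.resize(p2['pixels'][90:170,180:300],None,fx=6,fy=6)[:,:,::-1])"
```

```text
time: 35.35
eef_pos: [0.4285, 0.3855, 0.0349]
tcp_rot: [1.0, 0.025, 0.0, -0.0]
contact_force: [-1.3, -0.4, -7.0]
opening: 0.286
t 35.4 tcp [0.4285 0.3855 0.0349] jawyaw -87.2 toolz [ 0.  0. -1.] F [-1.3 -0.4 -7. ] T [-0.11  0.09  0.  ] open 0.286 q [0.56 0.31 1.94 0.   0.89 2.08]
```

View pics/c20.png

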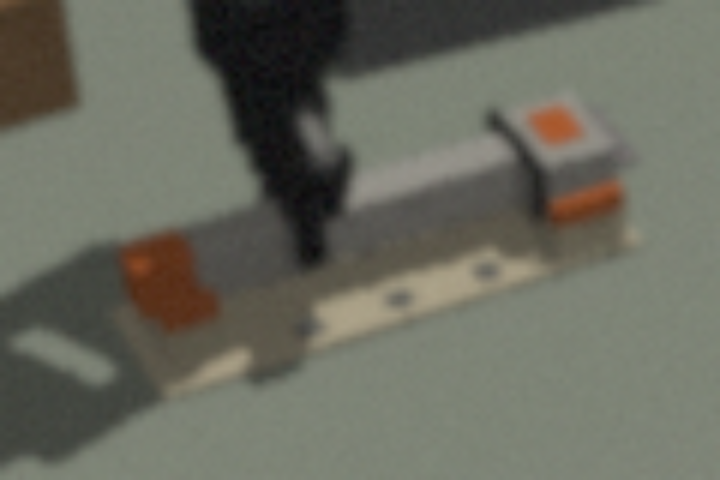

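```bash
python3 -m crank '[[0,0,0.008,0,0,0,0],[0,0,0.012,0,0,0,0],[0,0,0.012,0,0,0,0]]' 100;python3 -c "
from h import *
st()"
```

```text
time: 35.7
eef_pos: [0.4286, 0.3856, 0.0348]
tcp_rot: [1.0, 0.025, -0.0, 0.0]
contact_force: [-4.2, -3.4, 3.7]
opening: 0.288
t 35.7 tcp [0.4286 0.3856 0.0348] jawyaw -87.2 toolz [-0. -0. -1.] F [-4.2 -3.4  3.7] T [-0.5   0.71 -0.02] open 0.288 q [ 0.56  0.31  1.94 -0.    0.89  2.08]
```

```bash
python3 -m crank '[[0,0,0,0,0,0,0.4],[0,0,0,0,0,0,0.6],[0,0,0,0,0,0,0.8],[0,0,0,0,0,0,0.8],[0,0,-0.1,0,0,0,0.8],[0,0,-0.3,0,0,0,0.8],[0,0,-0.6,0,0,0,0.9],[0,0,-0.9,0,0,0,1],[0,0,-0.9,0,0,0,1]]' 100;python3 -c "
from h import *
st();p2=shot('side','s7');cv2.imwrite('pics/c21.png',cv2.resize(p2['pixels'][90:170,180:300],None,fx=6,fy=6)[:,:,::-1])
p=shot('wrist','w21')"
```

```text
time: 36.6
eef_pos: [0.4326, 0.3882, 0.1776]
tcp_rot: [1.0, 0.025, 0.007, -0.004]
contact_force: [0.9, 0.6, 1.2]
opening: 1.001
t 36.6 tcp [0.4326 0.3882 0.1776] jawyaw -87.1 toolz [ 0.014  0.009 -1.   ] F [0.9 0.6 1.2] T [ 0.03 -0.05  0.  ] open 1.001 q [0.56 0.12 1.87 0.   1.13 2.08]
```

View pics/c21.png

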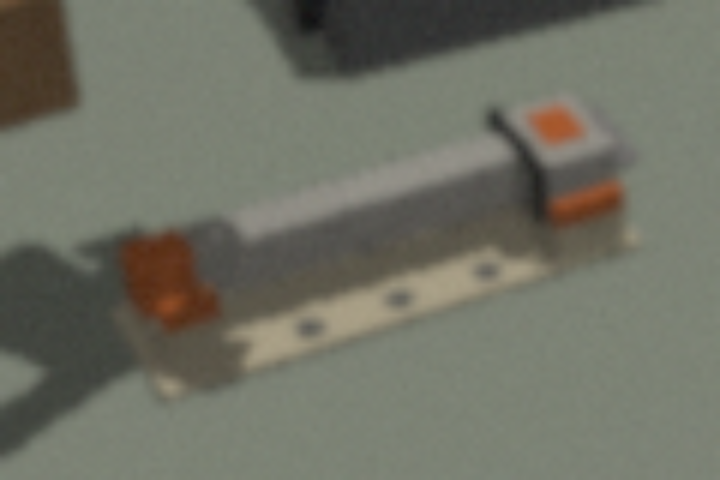

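View pics/w21.png

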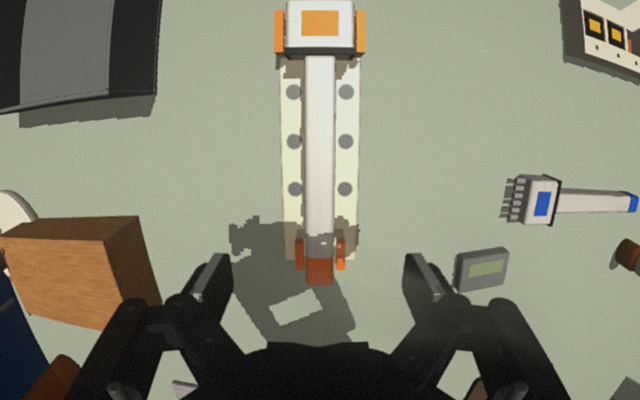

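```bash
python3 -c "
from h import *
go(.47,.25,.2,-40);go(.445,-.03,.17,1.8)"
```

```text
t 36.7 tcp [0.4293 0.3861 0.1706] jawyaw -87.2 toolz [ 0.004  0.003 -1.   ] F [ 0.1 -0.3 -0.6] T [-0.01  0.08  0.02] open 1.0 q [0.56 0.13 1.88 0.   1.13 2.08]
target yaw -40 q6~ 1.19 ROW [ 0.227  0.919 -0.197] [-0.    -0.003 -0.524] rows>= 6.0
t 36.7 tcp [0.4293 0.3861 0.1706] jawyaw -87.2 toolz [ 0.004  0.003 -1.   ] F [ 0.1 -0.3 -0.6] T [-0.01  0.08  0.02] open 1.0 q [0.56 0.13 1.88 0.   1.13 2.08]
target yaw 1.8 q6~ -0.1 ROW [-0.033  2.776 -0.003] [ 0.001 -0.003 -0.988] rows>= 11.0
```

```bash
python3 -m crank '[[0.22,0.9,-0.2,0,0,-0.52,1],[0.22,0.9,-0.2,0,0,-0.52,1],[0.22,0.9,-0.2,0,0,-0.52,1],[0.22,0.9,-0.2,0,0,-0.52,1],[0.22,0.9,-0.2,0,0,-0.52,1],[0.22,0.9,-0.2,0,0,-0.52,1]]' 40;python3 -c "
from h import *
go(.455,.1,.2,1.8)"
```

```text
time: 37.3
eef_pos: [0.4671, 0.2511, 0.1958]
tcp_rot: [0.907, 0.421, -0.002, -0.0]
contact_force: [0.1, -0.1, -0.0]
opening: 0.995
t 37.3 tcp [0.4671 0.2511 0.1958] jawyaw -40.2 toolz [-0.004 -0.001 -1.   ] F [ 0.1 -0.1 -0. ] T [-0.    0.06 -0.07] open 0.995 q [0.3  0.   1.96 0.   1.18 1.  ]
target yaw 1.8 q6~ 0.18 ROW [-0.822  0.588 -0.027] [-0.002  0.001 -0.466] rows>= 5.0
```

```bash
python3 -m crank '[[-0.82,0.58,-0.02,0,0,-0.466,1],[-0.82,0.58,-0.02,0,0,-0.466,1],[-0.82,0.58,-0.02,0,0,-0.466,1],[-0.82,0.58,-0.02,0,0,-0.466,1],[-0.82,0.58,-0.02,0,0,-0.466,1],[-0.82,0.58,-0.02,0,0,-0.466,1]]' 40;python3 -c "
from h import *
go(.45,-.03,.17,1.8)"
```

```text
time: 37.9
eef_pos: [0.4534, 0.1012, 0.1988]
tcp_rot: [0.697, 0.717, -0.001, -0.001]
contact_force: [-0.5, -1.5, -0.1]
opening: 0.999
t 37.9 tcp [0.4534 0.1012 0.1988] jawyaw 1.7 toolz [-0.004  0.    -1.   ] F [-0.5 -1.5 -0.1] T [-0.05 -0.03  0.  ] open 0.999 q [ 0.   -0.16  2.11  0.    1.2  -0.03]
target yaw 1.8 q6~ -0.1 ROW [-0.874 -0.047  0.192] [-0.002 -0.    -0.002] rows>= 3.0
```

```bash
python3 -m crank '[[-0.87,-0.05,0.19,0,0,0,1],[-0.87,-0.05,0.19,0,0,0,1],[-0.87,-0.05,0.19,0,0,0,1],[-0.87,-0.05,0.19,0,0,0,1],[-0.87,-0.05,0.19,0,0,0,1]]' 40;python3 -c "
from h import *
st();p=shot('wrist','w22');st()
for n in ['blue_mid']:
  d=finder.masks_of(n,p)[0]; W=pip(p,d['pixels']); 
  print(n,d['extent'],(W*1000).round(1)[::5].tolist())
  h=W[(W[:,2]<.032)&(W[:,2]>.02)]; k=np.polyfit(h[:,1],h[:,0],1); print('x=%.4f + %.4f*y'%(k[1],k[0]),'yaw',90-np.degrees(np.arctan(k[0])))
  ys,xs=np.nonzero(d['pixels']); r=ys.max(); print('tail end',onz(p,r+.5,xs[ys==r].mean(),.034), 'px',r,xs[ys==r].mean())
"
```

```text
time: 38.4
eef_pos: [0.4496, -0.0287, 0.1706]
tcp_rot: [0.698, 0.716, -0.001, -0.002]
contact_force: [-0.4, 0.0, -0.4]
opening: 0.998
t 38.4 tcp [ 0.4496 -0.0287  0.1706] jawyaw 1.5 toolz [-0.003  0.001 -1.   ] F [-0.4  0.  -0.4] T [-0.1   0.04  0.02] open 0.998 q [-0.29 -0.16  2.16  0.    1.14 -0.32]
t 38.5 tcp [ 0.4499 -0.0282  0.1711] jawyaw 1.5 toolz [-0.002  0.001 -1.   ] F [ 0.6  0.  -0.3] T [ 0.06 -0.06  0.02] open 0.999 q [-0.29 -0.16  2.16  0.    1.14 -0.32]
blue_mid [264.4, 1.2, 330.4, 265.2] [[426.3, 139.3, 53.7], [426.4, 119.7, 54.3], [427.4, 100.8, 56.8], [428.0, 81.9, 26.6], [428.4, 63.7, 26.6], [429.6, 45.6, 26.8], [430.4, 27.5, 26.1], [430.7, 9.2, 26.4], [431.3, -9.5, 25.9], [432.5, -28.6, 26.3], [433.6, -48.4, 24.9], [433.7, -69.2, 25.5], [434.8, -91.1, 26.2]]
x=0.4313 + -0.0362*y yaw 92.07462610350471
tail end [ 0.43493135 -0.11264801  0.034     ] px 263 301.5
```

View pics/w22.png

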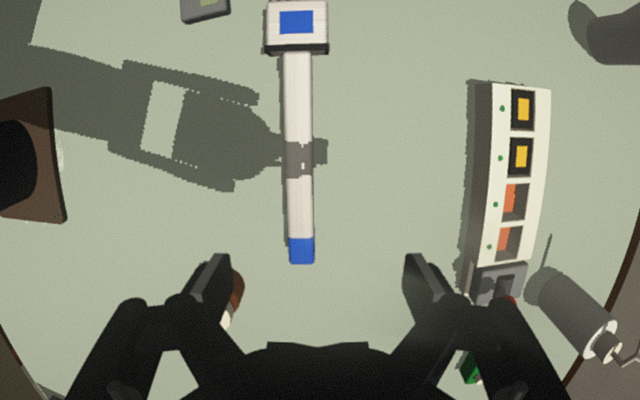

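```bash
python3 -c "
from h import *
go(.4307,.0173,.06,2.07)"; python3 -m crank '[[0.3,-0.13,0.3,0,0,-0.006,1],[0.3,-0.13,0.6,0,0,-0.006,1],[0.3,-0.13,0.73,0,0,-0.006,1],[0.3,-0.13,0.73,0,0,-0.006,1],[0.3,-0.13,0.73,0,0,-0.006,1]]' 40;python3 -c "
from h import *
go(.4307,.0173,.0055,2.07)"
```

```text
t 38.5 tcp [ 0.4502 -0.0278  0.1715] jawyaw 1.6 toolz [-0.001  0.001 -1.   ] F [ 0.2  0.4 -0.1] T [-0.01  0.01 -0.03] open 0.999 q [-0.29 -0.16  2.16  0.    1.14 -0.32]
target yaw 2.07 q6~ 0.0 ROW [ 0.304 -0.121  0.744] [-0.001 -0.001 -0.005] rows>= 3.0
time: 39.0
eef_pos: [0.4303, 0.0167, 0.0632]
tcp_rot: [0.693, 0.721, 0.0, -0.0]
contact_force: [0.7, -0.4, -0.3]
opening: 1.003
t 39.0 tcp [0.4303 0.0167 0.0632] jawyaw 2.2 toolz [-0.  0. -1.] F [ 0.7 -0.4 -0.3] T [-0.   -0.06  0.01] open 1.003 q [-0.2  -0.04  2.28  0.    0.9  -0.24]
target yaw 2.07 q6~ 0.0 ROW [0.004 0.003 0.385] [-0.    -0.     0.002] rows>= 2.0
```

```bash
python3 -m crank '[[0.004,0.002,0.2,0,0,0,1],[0.004,0.002,0.33,0,0,0,1],[0.004,0.002,0.37,0,0,0,1],[0.004,0.002,0.37,0,0,0,1],[0.004,0.002,0.37,0,0,0,1]]' 100;python3 -c "
from h import *
go(.4307,.0173,.0045,2.07)"
```

```text
time: 39.5
eef_pos: [0.432, 0.0162, 0.009]
tcp_rot: [0.694, 0.72, 0.001, 0.001]
contact_force: [0.5, 0.5, 0.1]
opening: 0.998
t 39.5 tcp [0.432  0.0162 0.009 ] jawyaw 2.1 toolz [ 0.003 -0.001 -1.   ] F [0.5 0.5 0.1] T [ 0.04 -0.    0.01] open 0.998 q [-0.2   0.08  2.29  0.    0.77 -0.24]
target yaw 2.07 q6~ 0.0 ROW [ 0.008 -0.008  0.03 ] [0.002 0.    0.001] rows>= 1.0
```

```bash
python3 -m crank '[[0.006,-0.004,0.02,0,0,0,0],[0.006,-0.004,0.02,0,0,0,0],[0.006,-0.004,0.02,0,0,0,0],[0.006,-0.004,0.02,0,0,0,0],[0.006,-0.004,0.02,0,0,0,0],[0.006,-0.004,0.02,0,0,0,0],[0.006,-0.004,0.02,0,0,0,0],[0.006,-0.004,0.02,0,0,0,0],[0.006,-0.004,0.02,0,0,0,0],[0.006,-0.004,0.02,0,0,0,0]]' 100;python3 -c "
from h import *
st()";python3 -m crank '[[0,0,-0.02,0,0,0,0],[0,0,-0.04,0,0,0,0],[0,0,-0.055,0,0,0,0],[0,0,-0.055,0,0,0,0],[0,0,-0.055,0,0,0,0]]' 100;python3 -c "
from h import *
F=[];T=[]
for i in range(8):
  p=shot('wrist'); s=telemetry.get_state();F.append(s['contact_force']);T.append(s['wrist_torque'])
st();F=np.mean(F,0);T=np.mean(T,0);print(F.round(2),T.round(3))
"
```

```text
time: 40.5
eef_pos: [0.4302, 0.0173, 0.0047]
tcp_rot: [0.694, 0.72, 0.0, 0.0]
contact_force: [-0.9, 0.2, 5.1]
opening: 0.291
t 40.5 tcp [0.4302 0.0173 0.0047] jawyaw 2.1 toolz [ 0.001 -0.    -1.   ] F [-0.9  0.2  5.1] T [ 0.07  0.09 -0.07] open 0.291 q [-0.2   0.08  2.29  0.    0.76 -0.23]
time: 41.0
eef_pos: [0.429, 0.0175, 0.0119]
tcp_rot: [0.694, 0.72, -0.0, -0.0]
contact_force: [0.6, 0.2, -8.8]
opening: 0.29
t 41.4 tcp [0.4296 0.0174 0.0124] jawyaw 2.1 toolz [-0.  0. -1.] F [-0.5 -0.6 -8.7] T [-0.26 -0.01  0.01] open 0.286 q [-0.2   0.07  2.29  0.    0.78 -0.23]
[ 0.11 -0.34 -8.82] [-0.248 -0.018 -0.008]
```

```bash
python3 -m crank '[[0,0,0.03,0,0,0,0],[0,0,0.055,0,0,0,0],[0,0,0.055,0,0,0,0],[0,0,0.055,0,0,0,0.55],[0,0,0.055,0,0,0,0.55],[0,0,0.055,0,0,0,0.55],[0.1,0,0.052,0,0,0,0.55],[0.18,0.007,0.052,0,0,0,0.55],[0.18,0.007,0.052,0,0,0,0.55],[0.18,0.007,0.052,0,0,0,0.55]]' 100;python3 -c "
from h import *
go(.4297,.0443,.0045,2.07)"; python3 -m crank '[[0,0,0,0,0,0,0],[0,0,0,0,0,0,0],[0,0,0,0,0,0,0],[0,0,0,0,0,0,0],[0,0,0,0,0,0,0],[0,0,0,0,0,0,0],[0,0,-0.03,0,0,0,0],[0,0,-0.06,0,0,0,0],[0,0,-0.08,0,0,0,0],[0,0,-0.08,0,0,0,0],[0,0,-0.08,0,0,0,0]]' 100;python3 -c "
from h import *
F=[];T=[]
for i in range(8):
  p=shot('side','s8' if i==7 else None); s=telemetry.get_state();F.append(s['contact_force']);T.append(s['wrist_torque'])
st();F=np.mean(F,0);T=np.mean(T,0);print(F.round(2),T.round(3))
cv2.imwrite('pics/c22.png',cv2.resize(p['pixels'][150:270,220:360],None,fx=5,fy=5)[:,:,::-1])
"
```

```text
time: 42.4
eef_pos: [0.4299, 0.0446, 0.0048]
tcp_rot: [0.694, 0.72, 0.0, 0.0]
contact_force: [0.6, 0.1, 0.3]
opening: 0.55
t 42.4 tcp [0.4299 0.0446 0.0048] jawyaw 2.2 toolz [ 0. -0. -1.] F [0.6 0.1 0.3] T [ 0.05 -0.01  0.05] open 0.55 q [-0.13  0.09  2.29 -0.    0.76 -0.17]
target yaw 2.07 q6~ 0.07 ROW [-0.002 -0.001  0.002] [0.    0.    0.001] rows>= 1.0
time: 43.5
eef_pos: [0.4292, 0.0445, 0.0163]
tcp_rot: [0.694, 0.72, -0.0, -0.0]
contact_force: [0.0, -0.0, -9.0]
opening: 0.289
t 43.9 tcp [0.4296 0.0444 0.0166] jawyaw 2.1 toolz [-0.  0. -1.] F [-0.3  0.6 -8.2] T [-0.03 -0.04  0.04] open 0.289 q [-0.13  0.06  2.29  0.    0.79 -0.17]
[-0.06  0.28 -8.81] [-0.008  0.     0.008]
```

View pics/c22.png

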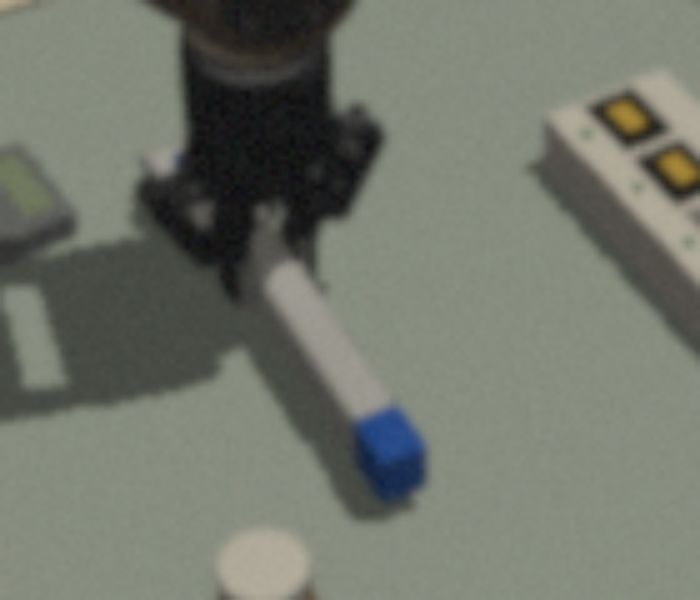

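```bash
python3 -m crank '[[0,0,-0.12,0,0,0,0],[0,0,-0.25,0,0,0,0],[0,0,-0.4,0,0,0,0],[0,0,-0.55,0,0,0,0],[-0.05,0.05,-0.7,0,0,0,0],[-0.1,0.1,-0.85,0,0,0,0],[-0.2,0.2,-0.95,0,0,0,0],[-0.3,0.3,-1,0,0,0,0],[-0.4,0.4,-1,0,0,0,0],[-0.5,0.5,-1,0,0,0,0],[-0.6,0.55,-1,0,0,0,0],[-0.6,0.55,-1,0,0,0,0]]' 100;python3 -c "
from h import *
go(.50,-.15,.2,-45);go(.5,-.26,.2,-90)"
```

```text
time: 45.1
eef_pos: [0.516, -0.0443, 0.1663]
tcp_rot: [0.695, 0.719, -0.0, 0.0]
contact_force: [-0.2, 0.4, -7.9]
opening: 0.288
t 45.1 tcp [ 0.516  -0.0443  0.1663] jawyaw 2.0 toolz [-0.    -0.001 -1.   ] F [-0.2  0.4 -7.9] T [ 0.03  0.01 -0.  ] open 0.288 q [-0.28  0.    2.02 -0.    1.12 -0.32]
target yaw -45 q6~ 0.49 ROW [-0.7   -0.132 -0.224] [0.    0.001 0.522] rows>= 6.0
t 45.1 tcp [ 0.516  -0.0443  0.1663] jawyaw 2.0 toolz [-0.    -0.001 -1.   ] F [-0.2  0.4 -7.9] T [ 0.03  0.01 -0.  ] open 0.288 q [-0.28  0.    2.02 -0.    1.12 -0.32]
target yaw 90 q6~ -2.05 ROW [-1.433 -0.158 -0.223] [-0.001  0.    -0.978] rows>= 11.0
```

```bash
python3 -m crank '[[-0.06,-0.01,-0.05,0,0,0.04,0],[-0.13,-0.02,-0.1,0,0,0.1,0],[-0.2,-0.03,-0.15,0,0,0.16,0],[-0.28,-0.05,-0.2,0,0,0.22,0],[-0.36,-0.06,-0.22,0,0,0.28,0],[-0.44,-0.08,-0.22,0,0,0.34,0],[-0.52,-0.1,-0.22,0,0,0.4,0],[-0.6,-0.12,-0.22,0,0,0.46,0],[-0.67,-0.13,-0.22,0,0,0.51,0],[-0.7,-0.13,-0.22,0,0,0.52,0],[-0.7,-0.13,-0.22,0,0,0.52,0]]' 100;python3 -c "
from h import *
go(.5,-.26,.2,-90)"
```

```text
time: 46.2
eef_pos: [0.4993, -0.1482, 0.1992]
tcp_rot: [0.923, 0.385, -0.0, -0.001]
contact_force: [-0.2, -0.4, -7.9]
opening: 0.286
t 46.2 tcp [ 0.4993 -0.1482  0.1992] jawyaw -44.7 toolz [-0.001  0.001 -1.   ] F [-0.2 -0.4 -7.9] T [ 0.03 -0.01  0.01] open 0.286 q [-0.48 -0.03  1.98  0.    1.19  0.3 ]
target yaw -90 q6~ 1.09 ROW [-0.527  0.527 -0.006] [-0.001  0.     0.504] rows>= 6.0
```

```bash
python3 -m crank '[[-0.05,0.05,0,0,0,0.04,0],[-0.1,0.1,0,0,0,0.1,0],[-0.16,0.16,0,0,0,0.16,0],[-0.22,0.22,0,0,0,0.22,0],[-0.28,0.28,0,0,0,0.28,0],[-0.34,0.34,0,0,0,0.34,0],[-0.4,0.4,0,0,0,0.4,0],[-0.46,0.46,0,0,0,0.46,0],[-0.52,0.52,0,0,0,0.5,0],[-0.52,0.52,0,0,0,0.5,0],[-0.52,0.52,0,0,0,0.5,0]]' 100;python3 -c "
from h import *
st();p=shot('wrist','w23');st()
for d in finder.pinpoint('cradle_blue',p)[:2]:
    r,cc=d['location']; print(round(d['confidence'],2),[round(r),round(cc)],onz(p,r,cc,0).round(4)[:2])
D=dots(p,(60,300,340,600)); print(D.mean(0) if len(D) else '')
cheeks(p,(0,350,340,600),'blue',.04)
"
```

```text
time: 47.3
eef_pos: [0.5003, -0.2576, 0.1992]
tcp_rot: [1.0, 0.004, -0.0, -0.001]
contact_force: [0.2, -0.0, -8.7]
opening: 0.284
t 47.3 tcp [ 0.5003 -0.2576  0.1992] jawyaw -89.6 toolz [-0.001  0.002 -1.   ] F [ 0.2 -0.  -8.7] T [-0.01  0.01 -0.03] open 0.284 q [-0.66  0.07  1.89  0.    1.19  0.91]
t 47.4 tcp [ 0.5003 -0.2574  0.1992] jawyaw -89.6 toolz [-0.001  0.001 -1.   ] F [ 0.2  0.8 -9.9] T [ 0.01  0.   -0.01] open 0.283 q [-0.66  0.07  1.89  0.    1.19  0.91]
0.6 [192, 425] [ 0.4771 -0.388 ]
dot px [413.7 150.5] 126 [ 0.5274 -0.3669  0.006 ]
dot px [454.  157.9] 113 [ 0.5208 -0.4186  0.006 ]
dot px [404.8 192.3] 123 [ 0.4778 -0.3603  0.006 ]
dot px [444.3 198.3] 108 [ 0.4709 -0.412   0.006 ]
dot px [395.6 231.3] 108 [ 0.4283 -0.3538  0.006 ]
dot px [434.1 235.6] 91 [ 0.4215 -0.4055  0.006 ]
[ 0.47446286 -0.38619221  0.006     ]
cheek px box [340  72  19  59] 1079 centroid@z [ 0.5797 -0.2879  0.04  ]
cheek px box [418  83  13  38] 288 centroid@z [ 0.5833 -0.364   0.04  ]
cheek px box [479  99  12  36] 239 centroid@z [ 0.574  -0.4358  0.04  ]
cheek px box [392 280   8  12] 64 centroid@z [ 0.3721 -0.3526  0.04  ]
```

View pics/w23.png

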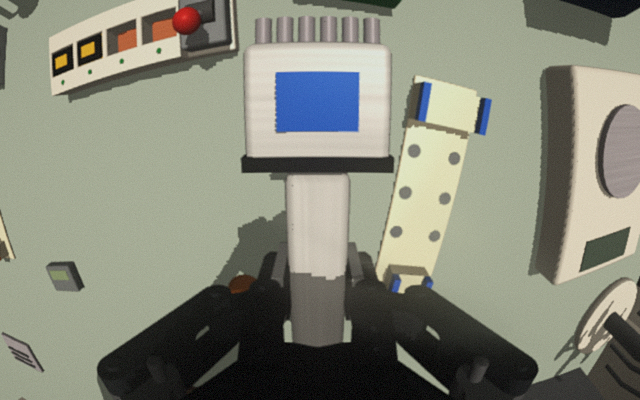

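```bash
python3 -c "
from h import *
go(.5013,-.3897,.10,-97.5)"
```

```text
t 47.4 tcp [ 0.5003 -0.2574  0.1993] jawyaw -89.6 toolz [-0.001  0.001 -1.   ] F [ 0.2  0.  -9.5] T [-0.02  0.02 -0.02] open 0.286 q [-0.66  0.07  1.89  0.    1.19  0.91]
target yaw -97.5 q6~ 1.04 ROW [0.    0.883 0.661] [-0.001  0.     0.088] rows>= 4.0
```

```bash
python3 -m crank '[[0,0.1,0,0,0,0.01,0],[0,0.22,0,0,0,0.03,0],[0,0.36,0.05,0,0,0.05,0],[0,0.5,0.15,0,0,0.07,0],[0,0.64,0.25,0,0,0.088,0],[0,0.76,0.35,0,0,0.088,0],[0,0.85,0.45,0,0,0.088,0],[0,0.88,0.55,0,0,0.088,0],[0,0.88,0.63,0,0,0.088,0],[0,0.88,0.66,0,0,0.088,0],[0,0.88,0.66,0,0,0.088,0],[0,0.88,0.66,0,0,0.088,0]]' 100;python3 -c "
from h import *
p=shot('wrist','w24');p2=shot('side','s9');cv2.imwrite('pics/c24.png',cv2.resize(p2['pixels'][230:390,280:480],None,fx=4,fy=3.7)[:,:,::-1])
go(.5013,-.3897,.037,-97.5)"
```

```text
time: 48.6
eef_pos: [0.5017, -0.3902, 0.1014]
tcp_rot: [0.998, -0.066, 0.0, 0.0]
contact_force: [0.3, -0.2, -8.4]
opening: 0.286
t 48.7 tcp [ 0.5019 -0.3906  0.102 ] jawyaw -97.6 toolz [ 0.002 -0.002 -1.   ] F [ 0.  -0.2 -8.2] T [-0.  0. -0.] open 0.285 q [-0.82  0.33  1.77  0.    1.04  0.88]
target yaw -97.5 q6~ 1.04 ROW [-0.006 -0.006  0.434] [ 0.001 -0.001 -0.001] rows>= 2.0
```

View pics/w24.png

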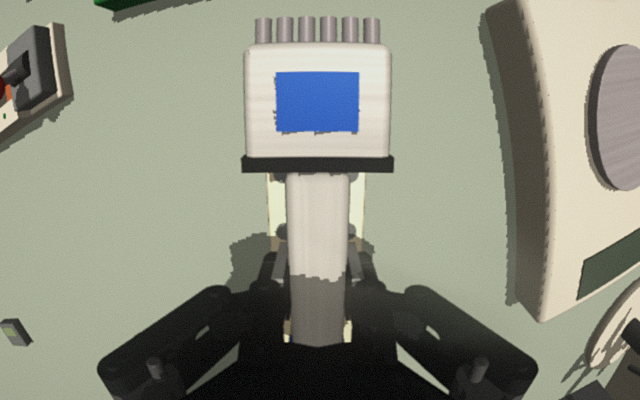

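View pics/c24.png

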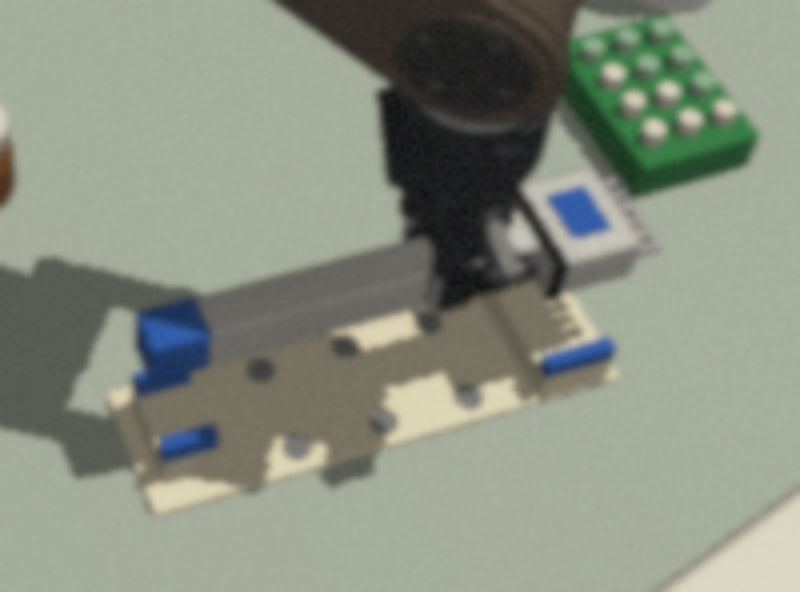

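```bash
python3 -m crank '[[-0.005,-0.006,0.08,0,0,0,0],[-0.005,-0.006,0.16,0,0,0,0],[-0.005,-0.006,0.24,0,0,0,0],[-0.005,-0.006,0.31,0,0,0,0],[-0.005,-0.006,0.36,0,0,0,0],[-0.005,-0.006,0.39,0,0,0,0],[-0.005,-0.006,0.41,0,0,0,0],[-0.005,-0.006,0.42,0,0,0,0],[-0.005,-0.006,0.42,0,0,0,0]]' 100;python3 -c "
from h import *
st();p2=shot('side','s10');cv2.imwrite('pics/c25.png',cv2.resize(p2['pixels'][230:390,280:480],None,fx=4,fy=3.7)[:,:,::-1])"
```

```text
time: 49.6
eef_pos: [0.5007, -0.3896, 0.0379]
tcp_rot: [0.998, -0.066, 0.0, 0.0]
contact_force: [-0.8, -0.3, -8.4]
opening: 0.286
t 49.6 tcp [ 0.5007 -0.3896  0.0379] jawyaw -97.6 toolz [ 0. -0. -1.] F [-0.8 -0.3 -8.4] T [-0.01 -0.01  0.03] open 0.286 q [-0.82  0.42  1.79  0.    0.93  0.88]
```

View pics/c25.png

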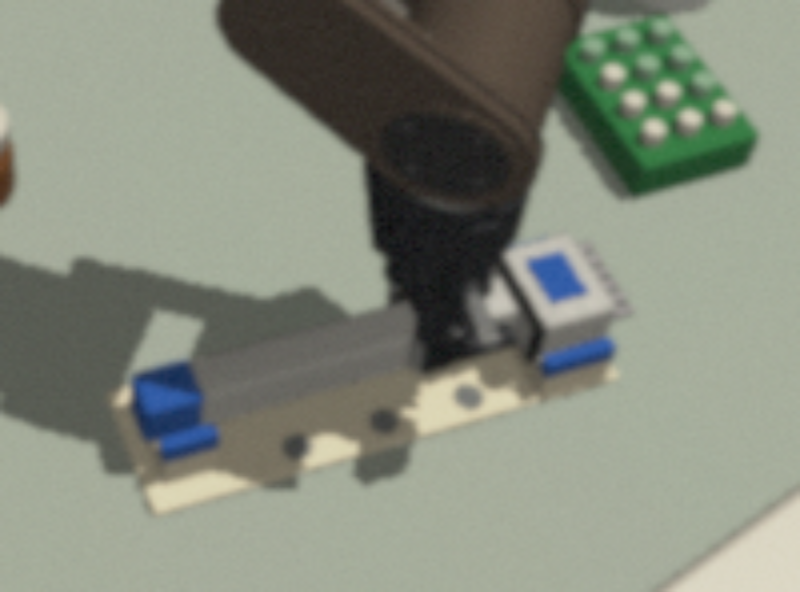

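Both ends are between their cheeks with ~3 mm left. Lower to contact.

```bash
python3 -m crank '[[0,0,0.01,0,0,0,0],[0,0,0.017,0,0,0,0],[0,0,0.022,0,0,0,0],[0,0,0.026,0,0,0,0],[0,0,0.026,0,0,0,0]]' 100;python3 -c "
from h import *
st()"
```

```text
time: 50.15
eef_pos: [0.5006, -0.3896, 0.035]
tcp_rot: [0.998, -0.066, -0.0, 0.0]
contact_force: [-3.7, 2.2, -0.2]
opening: 0.285
t 50.1 tcp [ 0.5006 -0.3896  0.035 ] jawyaw -97.6 toolz [-0. -0. -1.] F [-3.7  2.2 -0.2] T [0.51 0.45 0.  ] open 0.285 q [-0.82  0.42  1.79 -0.    0.93  0.88]
```

```bash
python3 -m crank '[[0,0,0,0,0,0,0.4],[0,0,0,0,0,0,0.6],[0,0,0,0,0,0,0.8],[0,0,0,0,0,0,0.8],[0,0,-0.1,0,0,0,0.8],[0,0,-0.3,0,0,0,0.8],[0,0,-0.6,0,0,0,0.9],[0,0,-0.9,0,0,0,1],[0,0,-0.95,0,0,0,1],[0,0,-0.95,0,0,0,1]]' 100;python3 -c "
from h import *
st();p2=shot('side','s11');cv2.imwrite('pics/c26.png',cv2.resize(p2['pixels'][230:390,280:480],None,fx=4,fy=3.7)[:,:,::-1])
p=shot('wrist','w26')"
```

```text
time: 51.15
eef_pos: [0.5018, -0.3908, 0.1807]
tcp_rot: [0.998, -0.066, 0.003, 0.003]
contact_force: [-0.2, -0.6, 0.2]
opening: 1.003
t 51.1 tcp [ 0.5018 -0.3908  0.1807] jawyaw -97.6 toolz [ 0.005 -0.005 -1.   ] F [-0.2 -0.6  0.2] T [0.04 0.05 0.03] open 1.003 q [-0.82  0.24  1.73 -0.    1.17  0.88]
```

View pics/c26.png

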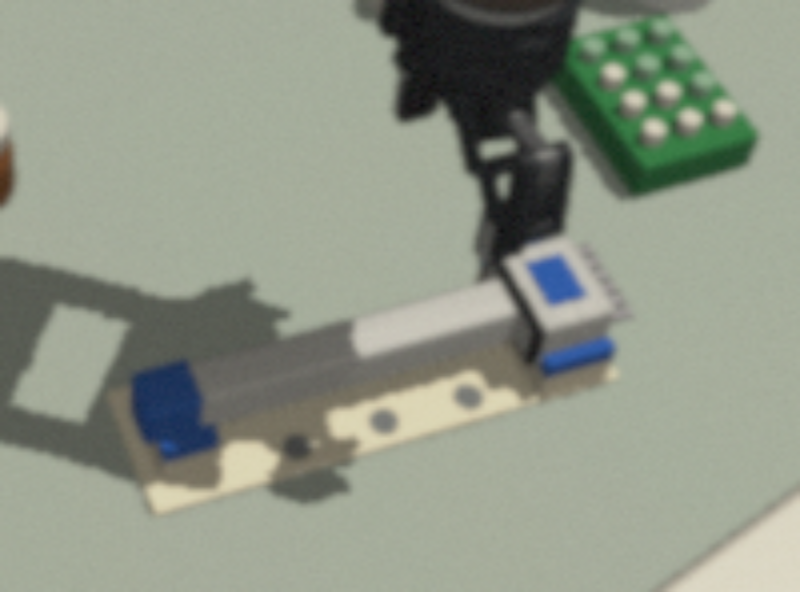

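View pics/w26.png

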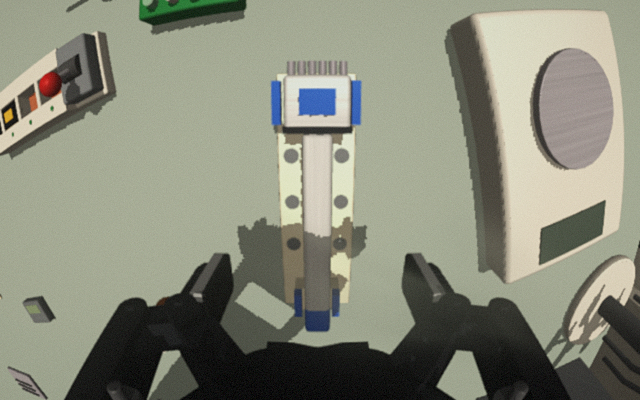

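View pics/s11.png

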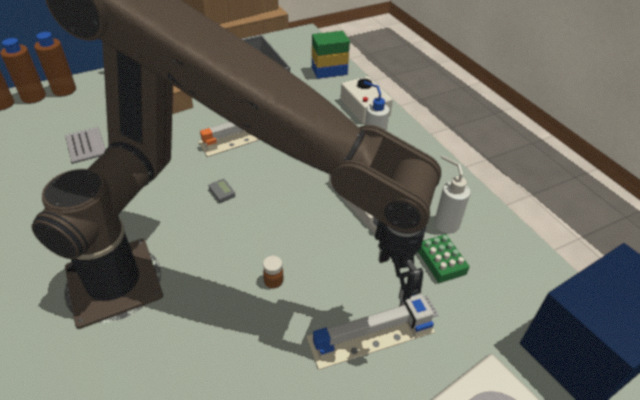

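```bash
python3 -c "
from h import *
go(.56,-.25,.2,-15,near=False)"; python3 -m crank '[[0,0,-0.05,0,0,-0.2,0.5],[0.2,-0.9,-0.13,0,0,-0.9,0],[0.2,-0.9,-0.13,0,0,-0.9,0],[0.2,-0.9,-0.13,0,0,-0.9,0],[0.2,-0.9,-0.13,0,0,-0.9,0],[0.2,-0.9,-0.13,0,0,-0.9,0],[0.2,-0.9,-0.13,0,0,-0.9,0],[0.2,-0.9,-0.13,0,0,-0.9,0],[0.2,-0.9,-0.13,0,0,-0.9,0],[0.2,-0.9,-0.13,0,0,-0.9,0],[0.2,-0.9,-0.13,0,0,-0.9,0],[0.2,-0.9,-0.13,0,0,-0.9,0]]' 40; python3 -c "
from h import *
go(.605,-.1472,.18,4.8)"
```

```text
t 51.2 tcp [ 0.5001 -0.3889  0.1756] jawyaw -97.6 toolz [-0.001  0.001 -1.   ] F [ 0.3 -0.3 -0.7] T [ 0.02  0.02 -0.03] open 1.001 q [-0.82  0.25  1.73  0.    1.17  0.88]
target yaw -15 q6~ -0.16 ROW [ 0.273 -0.971 -0.162] [-0.001  0.    -0.918] rows>= 10.0
time: 52.45
eef_pos: [0.5473, -0.2591, 0.1938]
tcp_rot: [0.802, 0.597, -0.001, -0.002]
contact_force: [0.6, 0.1, -0.2]
opening: -0.002
t 52.5 tcp [ 0.5473 -0.2591  0.1938] jawyaw -16.7 toolz [-0.003  0.002 -1.   ] F [ 0.6  0.1 -0.2] T [-0.02  0.05 -0.03] open -0.002 q [-0.61  0.17  1.79  0.    1.19 -0.32]
target yaw 4.8 q6~ -0.32 ROW [0.825 0.154 0.092] [-0.002 -0.001 -0.239] rows>= 3.0
```

```bash
python3 -m crank '[[0.82,0.15,0.09,0,0,-0.239,0],[0.82,0.15,0.09,0,0,-0.239,0],[0.82,0.15,0.09,0,0,-0.239,0],[0.82,0.15,0.09,0,0,-0.239,0],[0.82,0.15,0.09,0,0,-0.239,0]]' 40; python3 -c "
from h import *
st();p=shot('wrist','w27');t=shot('top','t3');go(.608,-.147,.075,4.8)
for d in finder.pinpoint('power_tip',p)[:2]:
    r,cc=d['location']; print(round(d['confidence'],2),[round(r),round(cc)],onz(p,r,cc,.081).round(4)[:2])
"
```

```text
time: 52.95
eef_pos: [0.6045, -0.1478, 0.1814]
tcp_rot: [0.676, 0.737, -0.0, -0.001]
contact_force: [0.2, -1.1, 0.4]
opening: -0.0
t 53.0 tcp [ 0.6045 -0.1478  0.1814] jawyaw 4.9 toolz [-0.001  0.    -1.   ] F [ 0.2 -1.1  0.4] T [-0.03 -0.04  0.01] open -0.0 q [-0.4   0.22  1.75 -0.    1.17 -0.49]
t 53.0 tcp [ 0.6044 -0.149   0.182 ] jawyaw 4.8 toolz [-0.001 -0.    -1.   ] F [ 0.4 -1.3 -0.6] T [-0.03  0.02  0.02] open -0.001 q [-0.4   0.22  1.75 -0.    1.17 -0.49]
target yaw 4.8 q6~ -0.32 ROW [0.012 0.025 0.713] [-0.  0. -0.] rows>= 3.0
0.59 [199, 381] [ 0.658  -0.1444]
0.48 [128, 390] [ 0.6575 -0.0848]
```

View pics/w27.png

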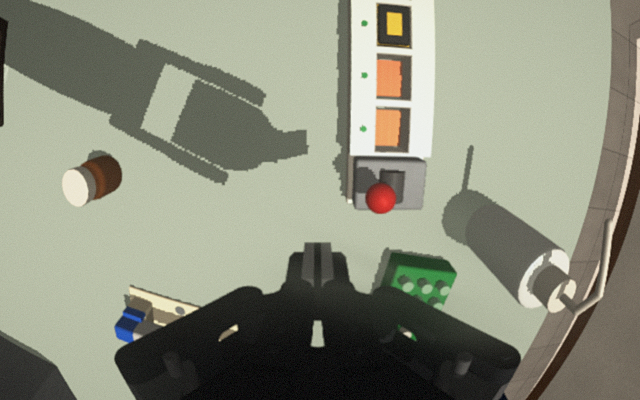

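View pics/t3.png

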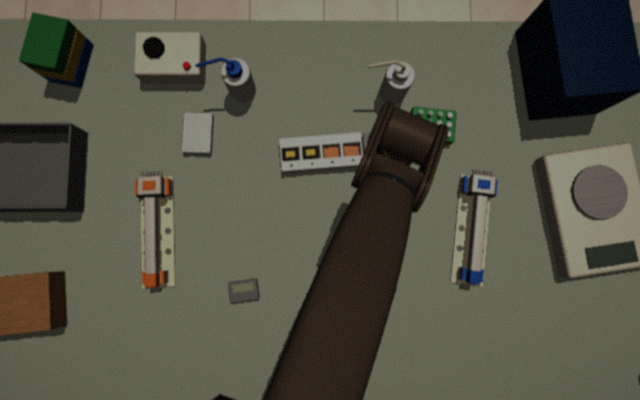

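```bash
python3 -m crank '[[0.01,0,0.3,0,0,0,0],[0.01,0,0.6,0,0,0,0],[0.01,0,0.72,0,0,0,0],[0.01,0,0.72,0,0,0,0],[0.01,0,0.72,0,0,0,0]]' 40; python3 -c "
from h import *
go(.668,-.142,.074,4.8)"
```

```text
time: 53.6
eef_pos: [0.6049, -0.1478, 0.0749]
tcp_rot: [0.677, 0.736, 0.0, 0.0]
contact_force: [0.8, -0.1, 1.4]
opening: 0.001
t 53.6 tcp [ 0.6049 -0.1478  0.0749] jawyaw 4.8 toolz [ 0.001 -0.    -1.   ] F [ 0.8 -0.1  1.4] T [-0.04  0.01  0.02] open 0.001 q [-0.4   0.34  1.81 -0.    0.98 -0.49]
target yaw 4.8 q6~ -0.29 ROW [0.003 0.422 0.007] [0. 0. 0.] rows>= 2.0
```

```bash
python3 -m crank '[[0,0.05,0.005,0,0,0,0],[0,0.1,0.005,0,0,0,0],[0,0.15,0.005,0,0,0,0],[0,0.2,0.005,0,0,0,0],[0,0.25,0.005,0,0,0,0],[0,0.3,0.005,0,0,0,0],[0,0.34,0.005,0,0,0,0],[0,0.38,0.005,0,0,0,0],[0,0.41,0.005,0,0,0,0],[0,0.41,0.005,0,0,0,0]]' 40; python3 -c "
from h import *
st();p=shot('wrist','w28')"
```

```text
time: 54.6
eef_pos: [0.6665, -0.1412, 0.073]
tcp_rot: [0.676, 0.737, 0.0, 0.0]
contact_force: [0.2, 0.4, 0.2]
opening: 0.0
t 54.6 tcp [ 0.6665 -0.1412  0.073 ] jawyaw 4.9 toolz [ 0.  0. -1.] F [0.2 0.4 0.2] T [-0.03 -0.01 -0.06] open 0.0 q [-0.36  0.46  1.66  0.    1.02 -0.44]
```

View pics/w28.png

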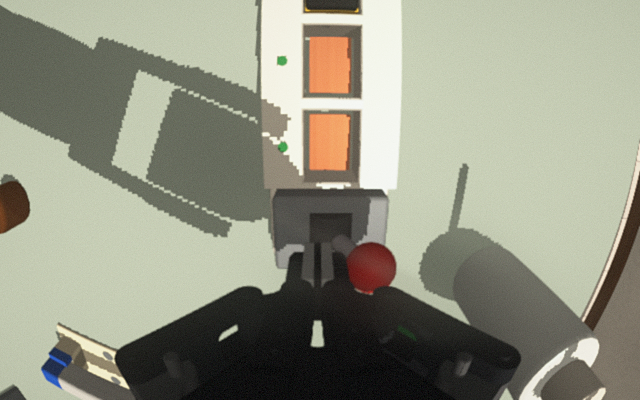

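```bash
python3 -m crank '[[0,0.015,0,0,0,0,0],[0,0.03,0,0,0,0,0],[0,0.03,0,0,0,0,0]]' 40; python3 -c "
from h import *
st();p=shot('wrist');
q=onz(p,268,371,.083);print(q)
m=(p['pixels'][:,:,0].astype(int)>110)&(p['pixels'][:,:,1]<60)&(p['pixels'][:,:,2]<60); m[:200]=0; ys,xs=np.nonzero(m); print(ys.mean(),xs.mean(),xs.min(),xs.max(), onz(p,ys.mean(),xs.mean(),.082))"; python3 -m crank '[[0,0.015,0,0,0,0,0],[0,0.03,0,0,0,0,0],[0,0.03,0,0,0,0,0]]' 40; python3 -c "
from h import *
st()"
```

```text
time: 54.95
eef_pos: [0.67, -0.1409, 0.073]
tcp_rot: [0.676, 0.737, -0.0, -0.001]
contact_force: [-0.9, 0.1, -0.3]
opening: -0.001
t 55.0 tcp [ 0.67   -0.1409  0.073 ] jawyaw 4.9 toolz [-0.001  0.    -1.   ] F [-0.9  0.1 -0.3] T [0.01 0.26 0.01] open -0.001 q [-0.36  0.46  1.65 -0.    1.03 -0.44]
[ 0.69699154 -0.14017855  0.083     ]
269.00322234156823 372.49624060150376 353 391 [ 0.69811356 -0.14130913  0.082     ]
time: 55.3
eef_pos: [0.6708, -0.1408, 0.0727]
tcp_rot: [0.676, 0.737, -0.004, -0.005]
contact_force: [-13.3, -1.0, 5.1]
opening: -0.004
t 55.3 tcp [ 0.6708 -0.1408  0.0727] jawyaw 5.0 toolz [-0.013  0.001 -1.   ] F [-13.3  -1.    5.1] T [-0.13  1.99 -0.04] open -0.004 q [-0.35  0.47  1.64 -0.    1.04 -0.44]
```

```bash
python3 -m crank '[[0,-0.1,0,0,0,0,0],[0,-0.3,0,0,0,0,0],[0,-0.5,-0.3,0,0,0,0],[0,-0.6,-0.8,0,0,0,0],[0,-0.6,-1,0,0,0,0],[0,-0.6,-1,0,0,0,0]]' 40; python3 -c "
from h import *
st();p=shot('wrist','w29');
m=(p['pixels'][:,:,0].astype(int)>110)&(p['pixels'][:,:,1]<60)&(p['pixels'][:,:,2]<60); m[:,:300]=0;m[:,:][:,450:]=0; ys,xs=np.nonzero(m); print(ys.mean(),xs.mean(), onz(p,ys.mean(),xs.mean(),.082))
s=shot('side','s12')"
```

```text
time: 55.9
eef_pos: [0.5887, -0.1499, 0.2328]
tcp_rot: [0.676, 0.737, 0.003, 0.008]
contact_force: [1.2, -0.7, 0.3]
opening: -0.004
t 55.9 tcp [ 0.5887 -0.1499  0.2328] jawyaw 4.9 toolz [ 0.015 -0.006 -1.   ] F [ 1.2 -0.7  0.3] T [-0.02 -0.02 -0.01] open -0.004 q [-0.42  0.13  1.76  0.    1.24 -0.5 ]
179.51535836177473 421.01706484641636 [ 0.6963579  -0.13959362  0.082     ]
```

View pics/w29.png

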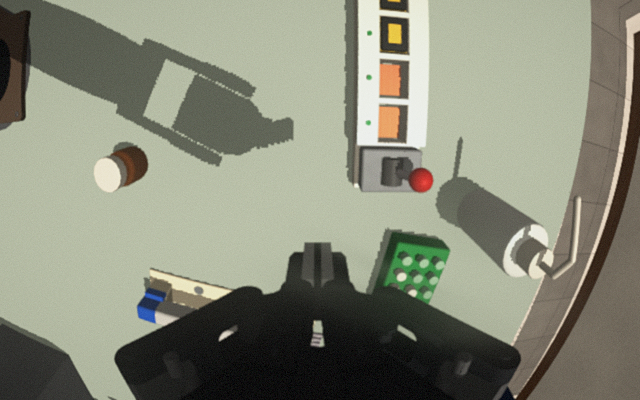

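View pics/s12.png

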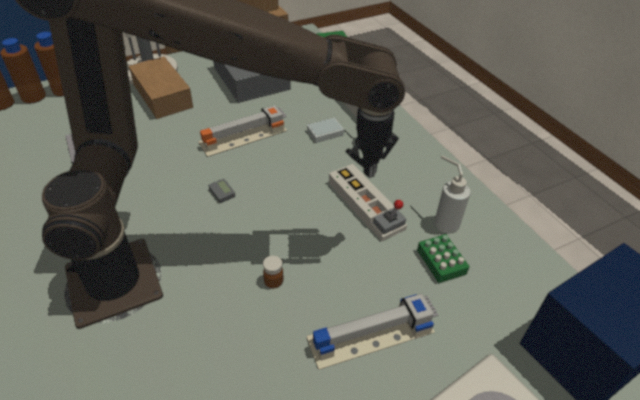

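```bash
python3 -m crank '[[0,0,0,0,0,0,0],[0,0,0,0,0,0,0],[0,0,0,0,0,0,0]]' 40; python3 -c "
from h import *
p=shot('top');s=shot('side')
for c in ('blue','orange'):
  for n in (c+'_mid',c+'_head','cradle_'+c):
    a=finder.pinpoint(n,p);b=finder.pinpoint(n,s)
    if a and b: print(n,round(a[0]['confidence'],2),round(b[0]['confidence'],2),tri([(p,*a[0]['location']),(s,*b[0]['location'])]).round(3))
st()
ticket.sign_off()"
```

```text
time: 56.3
eef_pos: [0.5844, -0.1479, 0.2208]
tcp_rot: [0.676, 0.737, -0.001, -0.002]
contact_force: [-0.5, 1.1, -0.6]
opening: -0.001
blue_mid 0.69 0.6 [ 0.477 -0.382  0.049]
blue_head 0.92 0.82 [ 0.577 -0.401  0.047]
cradle_blue 0.58 0.71 [ 0.468 -0.386  0.006]
orange_mid 0.84 0.73 [ 0.631  0.274 -0.162]
orange_head 0.62 0.78 [0.51  0.358 0.088]
cradle_orange 0.82 0.81 [ 0.476  0.393 -0.006]
t 57.0 tcp [ 0.5853 -0.1484  0.2236] jawyaw 4.9 toolz [ 0. -0. -1.] F [-0.2 -0.1  0. ] T [-0.02  0.01  0.05] open 0.002 q [-0.42  0.14  1.77 -0.    1.24 -0.5 ]
the job is handed in; nothing more can be done
```

I parked both pipettors in their own cradles, pressed both battery packs flush into charger wells, and swung the switch fully on. I then handed the job in at about 57 s. No verdict was reported.

**Pipettors:** I used a small trial lift and the wrist torque to find each balance point: orange about 42 mm toward the tail, blue about 27 mm toward the head. I gripped each there before carrying it level. Close pictures show both seated between their cheeks with the head on the wide rest.

**Packs:** I saw only two packs at the start and no others later. Both stopped flush at deck height (TCP 38 mm) under 14 N and 11 N.

**Switch:** It met its end stop at about 13 N, and the ball measured about 22 mm to the +x side of the hinge, which is the fully-on position.

**Final checks:**
- **Blue:** triangulating from the top and side cameras agreed that it is parked correctly (middle at 49 mm height, head at 47 mm).
- **Orange:** the same check gave impossible positions, including a middle 162 mm below the bench, so I treated it as a network mis-detection. I relied on the close wrist and side pictures instead and did not re-measure it.
- **Before the switch:** I judged the parking and flushness from pictures and press forces, without a separate numeric check of each tolerance.
- **Bystanders:** none looked moved in the last pictures; I did not measure them.

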